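# Fit the check inserts and spindle of a mixing valve

### The job

Rebuild the brass mixing valve bolted to the bench: first drop the two brass check inserts from the tray, one by one, right down into the valve's two outer bores, one in each. Then take the steel spindle from the wooden rack, put its foot into the middle bore, turn it until its splines mesh with the socket inside, and push it fully home against the spring until its collar sits flush on the valve. Finish while holding it: keep your grip on the spindle and keep pressing it home, and leave the other parts on the bench where they are.

Things in the scene. Friction and masses are not known exactly. Their poses are not given: they have to be found in the camera images.
- valve: rectangular brass valve block, 66 mm (x) x 160 mm (y) x 60 mm high, on a 112 x 172 mm steel plate 6 mm thick, fixed to the bench. Three round bores in a row along its y axis open in its flat top. Two pipe stubs stick out to +x (22 mm past the block), one to -x (14 mm). Origin: centre of its underside, z up
- valve_mouth (a point): centre of the middle bore mouth in the valve top face (60 mm above the bench), axes as the valve. Bore 29 mm wide; 22 mm below the mouth is the top of a steel socket (rotor) with a straight-walled cross slot, arms 9 mm wide that reach the bore wall. In its middle, 34 mm below the mouth, stands the tip of a spring plunger 8 mm thick
- bore_left (a point): centre of the mouth of the outer bore at the valve's +y side, 52 mm from the middle one, in the top face; bore 28 mm wide, 32 mm deep with a flat floor
- bore_right (a point): the same for the outer bore at the valve's -y side
- rotor (a joint): angle (rad) of the cross-slot socket in the middle bore relative to the valve, counter-clockwise from above; at 0 the slot's arms lie along the valve's x and y axes. It repeats every quarter turn. It is stiff (0.35 N m) and stays as it is while the spindle's foot is turned lightly on top of it
- plunger (a joint): how far (m) the spring plunger in the middle bore is pushed down: 0 when free, 0.010 when the spindle is fully home. The spring pushes up with 4 N at 0 and 9 N at 0.010, more than the spindle's weight, so the spindle rises 10 mm again if let go
- spindle: steel spindle, 90 mm tall, 200 g, in the rack, underside 15 mm above the bench. From below: splined cross foot 22 mm long, 26 mm across, arms 6 mm thick along its x and y axes (lowest 3 mm: 23 mm across, 4 thick); shaft 16 mm diameter to 44; collar 40 mm diameter, 44 to 50; square head 20 x 20 mm, 50 to 90, to grip, its faces square to x and y (to the foot arms). Origin: underside centre, z up
- spindle_collar (a point): centre of the underside of the spindle collar, 44 mm above the spindle origin. In the valve the collar stands 22 mm above the top face while the splines are not meshed, 10 mm when meshed and resting on the spring, 0 when home
- rack: plywood block 80 mm (x) x 160 mm (y) x 50 mm high, fixed, with two holes 31 mm wide and 35 mm deep, at y = -40 mm (spindle) and y = +40 mm (a plain copper nipple). Origin: centre of its underside
- tray: shallow grey tray 150 x 150 mm, 18 mm high, walls and floor 4 mm, fixed, in which the two inserts stand. Origin: centre of its underside
- insert_a: brass check insert standing upright in the tray, about 90 g: round body 24 mm diameter and 30 mm high with tapered foot and two black rings, above it a knob to grip 16 mm diameter from 30 to 56 mm. When seated in a bore the knob sticks out 24 mm and the body ends 2 mm below the valve's top. Origin: centre of its underside, z up
- insert_b: a second insert just like insert_a; either may go into either outer bore
- nipple: plain copper pipe nipple (tube 24 mm diameter, 45 mm long) standing in the rack's other hole, its top 60 mm above the table, 80 mm from the spindle; bystander. Origin: centre of its underside
- nut: brass six-sided ring nut, 30 mm across, 12 mm high, lying in the tray; bystander. Origin: centre of its underside
- tee: brass pipe tee lying flat, 80 x 64 x 34 mm; bystander. Origin: under the middle of the run
- elbow: copper pipe elbow lying flat, 64 x 64 x 34 mm; bystander. Origin: under its corner
- coupling: white plastic pipe coupling, ring 60 mm diameter, 45 mm high, standing between the robot and the valve; bystander. Origin: centre of its underside
- tin: grey closed tin, 64 mm diameter, 70 mm high; bystander. Origin: centre of its underside
- screwdriver: screwdriver lying on the table; bystander. Origin: on its underside, x along it to the tip
Mind the look-alikes: they are no part of the job. Leave any white look-alike of the insert_a alone.

How it is judged (in metres and radians):
On the way, in this order (a step that is already met when the one before it is completed fails the run):
1. one check insert is right down in an outer bore (((horizontal distance between insert_a and bore_left below 0.004 m and z of insert_a in the frame of bore_left below -0.029 m and angle between insert_a's own z axis and vertical below 0.12 rad) or (horizontal distance between insert_a and bore_right below 0.004 m and z of insert_a in the frame of bore_right below -0.029 m and angle between insert_a's own z axis and vertical below 0.12 rad) or (horizontal distance between insert_b and bore_left below 0.004 m and z of insert_b in the frame of bore_left below -0.029 m and angle between insert_b's own z axis and vertical below 0.12 rad) or (horizontal distance between insert_b and bore_right below 0.004 m and z of insert_b in the frame of bore_right below -0.029 m and angle between insert_b's own z axis and vertical below 0.12 rad))), for 0.2 s.
2. both check inserts are right down, one in each outer bore ((((horizontal distance between insert_a and bore_left below 0.004 m and z of insert_a in the frame of bore_left below -0.029 m and angle between insert_a's own z axis and vertical below 0.12 rad) and (horizontal distance between insert_b and bore_right below 0.004 m and z of insert_b in the frame of bore_right below -0.029 m and angle between insert_b's own z axis and vertical below 0.12 rad)) or ((horizontal distance between insert_a and bore_right below 0.004 m and z of insert_a in the frame of bore_right below -0.029 m and angle between insert_a's own z axis and vertical below 0.12 rad) and (horizontal distance between insert_b and bore_left below 0.004 m and z of insert_b in the frame of bore_left below -0.029 m and angle between insert_b's own z axis and vertical below 0.12 rad)))), for 0.2 s.
3. the spindle is meshed and pushed home (horizontal distance between spindle_collar and valve_mouth below 0.004 m and z of spindle_collar in the frame of valve_mouth between -0.004 and 0.002 m and angle between spindle's own z axis and vertical below 0.06 rad and value of joint plunger above 0.0075 m), for 0.2 s.
At the end, for the whole second after the job is handed in: One insert released in each outer bore: within 4 mm of its axis, 0.12 rad of upright, over 29 mm deep. Spindle at rest, upright (0.06 rad), within 4 mm of the middle axis, collar within 2 mm of the valve top, plunger over 7.5 mm down, fingers holding and pressing it (over 3 N) (all of step 3 and (((horizontal distance between insert_a and bore_left below 0.004 m and z of insert_a in the frame of bore_left below -0.029 m and angle between insert_a's own z axis and vertical below 0.12 rad) and (horizontal distance between insert_b and bore_right below 0.004 m and z of insert_b in the frame of bore_right below -0.029 m and angle between insert_b's own z axis and vertical below 0.12 rad)) or ((horizontal distance between insert_a and bore_right below 0.004 m and z of insert_a in the frame of bore_right below -0.029 m and angle between insert_a's own z axis and vertical below 0.12 rad) and (horizontal distance between insert_b and bore_left below 0.004 m and z of insert_b in the frame of bore_left below -0.029 m and angle between insert_b's own z axis and vertical below 0.12 rad))) and contact force between the fingers and spindle above 3 N and linear speed of spindle below 0.02 m/s and contact force between the fingers and insert_a below 0.5 N and contact force between the fingers and insert_b below 0.5 N); the arm keeps its last pose, push and grip.
It fails at once if another part on the bench is shifted by more than 40 mm (distance of any of nipple, nut, tee, elbow, coupling, tin, screwdriver from where it was at the start of the episode above 0.04 m).
It also fails if it takes over 72 s, if anything falls off the work surface, if the arm or the gripper's body presses on something with over 40 N, if the wrist force passes 120 N, or if a joint passes its speed limit or range.

### The arm

A 6-joint arm with a two-finger parallel gripper is mounted at the origin on the work surface. World frame = base frame: x ahead of the robot, y to its left, z up, the work surface at z = 0. Lengths are in mm, angles in rad, forces in N, time in s.
With the tool pointing down it reaches from about 350 to 875 mm from the base axis. Payload 4.2 kg.
Tool frame: the origin (TCP) lies between the finger pads; the fingertips stand 19 mm ahead of it and the grasp point (between the pads) is the TCP; y points along the fingers, z is the direction in which the jaws open and shut, and the axes are right-handed (so a half turn about y gives the same grasp; the last joint's range is limited). The gripper opens to 85 mm and grips with 20 to 120 N. Pads are 22 mm wide; open, the fingers measure 114 mm over their backs; the gripper's body (76 mm by 85 mm) begins 54 mm behind the grasp point. The pads swing forward as they close: fully open they stand 13 mm farther back than shut.
Start: joints at [-1.025, 0.385, 0.008, 0, -1.194, -0.259], TCP at [176.819, -599.445, 250.312] pointing down, gripper open.
Joint ranges: [-3.14, 3.14], [-1.21, 2.06], [-1.07, 1.41], [-3.16, 2.05], [-2.99, -0.16], [-3.1, 3.1]. Speed limits (rad/s): [2.79, 2.79, 3.14, 3.14, 3.14, 3.14].

### API

Orientations are given as a unit quaternion [x, y, z, w].
In Python, from bench import arm gives the robot as it stands.
- The arm moves only by the shell command python3 -m inch 'ROWS'. ROWS is JSON, a list of rows, each a list of 7 numbers: the opening, from 0 (shut) to 1 (fully open), then the shift along the tool's x, y, z in cm, then the turn, a rotation vector about the tool's x, y, z in degrees. A call has 1 to 20 rows; each row is the pose to reach, as a shift and turn from the pose commanded when the call began, along the tool's axes at that moment; what a row does not reach only later rows make up. A row lasts 1/12 s, in which the tool goes at most 41.7 mm and 7.16 degrees, less where a joint would pass 70% of its speed; a pose out of reach is approached as far as the arm can. A call with a gripper value outside its range is refused whole. The fingers move at their own pace and stop on an object; the grip force is fixed at half the most. Time passes only in rows, so rows that repeat a pose let the fingers close. It gives the time, the measured TCP pose, the force and the opening at its end, in the units of the state.
- arm.read_state(): the state, without advancing time (a new reading comes with each control period).
- arm.get_image(name): name is "scene" or "top" or "wrist"; returns the picture (384x512x3 uint8, red, green, blue); there is no depth.
- arm.camera_params(name): a dict with "fx", "fy", "cx", "cy" (pixels), "rvec" (rotation vector, rad) and "tvec" (3), from world to camera coordinates, as OpenCV has them. Camera axes: x right, y down, z forward; pixel columns grow to the right and rows downward; lengths in mm; the calibration is good to about 2 mm. A picture is of the moment at which its call begins: read the wrist's pose just before it. camera_params takes no time and is no camera call; for the wrist camera it gives the pose at the moment of the call.
- arm.job_done(): hands the job in, once; it reports no verdict.
Trained networks look in the newest picture that a camera, given by its name, has taken for a name from the list of things; names that differ only in an ending like _2 or _b are one class to them, and where a whole thing is asked for, a point or a joint stands for the part that bears it (a point fixed in the world has none). Each returns a list of dicts, best first, with "conf" (0 to 1); they miss things now and then, are a little off and sometimes report something else, mostly with a low value. They report only what shows in the picture. A call takes as long as a camera call. They do not tell look-alikes from the thing itself.
- arm.masks_of(label, camera): "mask" (384x512 bool, what is visible of it) and "extent" ([left, top, width, height] in pixels, round what is visible of it).
The state is a dict: "clock": time; "joints": joint angles; "joint_vel": joint speeds; "joint_efforts": joint torques, N m; "position": TCP position; "ee_rot": TCP orientation; "contact_force": force on the tool from outside, world axes, zero at the start; "wrist_torque": the same for the moment, N m; "gripper_width": finger opening in mm.
Only numpy, scipy, OpenCV 4.12 (cv2) and the standard library are available. Lean on these libraries where they do the work, as an engineer would, in place of code of your own. Each camera call takes 0.05 s, during which the arm holds its last target.

## Working session

There is one attempt and no reset: what is moved stays moved. The work goes in short steps, Python scripts to look and compute and a shell command to move; the robot and the scene stay as the last step left them, time stands still between calls to the robot, and variables do not carry over. Pictures are saved under pics/ and viewed, and the job is handed in when it is done.

```bash
ls; mkdir -p pics; python3 - <<'E'
from bench import arm
import cv2
print(arm.read_state())
for n in ["scene","top","wrist"]:
    im=arm.get_image(n); cv2.imwrite(f"pics/{n}0.png",cv2.cvtColor(im,cv2.COLOR_RGB2BGR)); print(n,arm.camera_params(n))
E
```

```text
pics
{'clock': 0.0, 'joints': array([-1.02542571e+00,  3.85549449e-01,  6.59286808e-03, -5.00275344e-04,
       -1.19399377e+00, -2.58620818e-01]), 'joint_vel': array([ 0.00054461,  0.00056094, -0.00149606,  0.00093155,  0.0008828 ,
        0.00106445]), 'joint_efforts': array([ 7.16952254e-04, -3.92284584e+01,  1.88399273e+01,  4.18618485e+00,
       -4.65599354e-03, -1.21786681e-05]), 'position': array([ 176.64469117, -598.9379761 ,  249.21274228]), 'ee_rot': array([-0.69909518, -0.10082306,  0.10111641,  0.70062552]), 'contact_force': array([ 0.51336828,  1.07114229, -0.10978688]), 'wrist_torque': array([0.00169867, 0.00377701, 0.01019086]), 'gripper_width': 85.39300449214036}
scene {'fx': 380.01991185294764, 'fy': 380.01991185294764, 'cx': 261.9675844603258, 'cy': 190.25922676597844, 'rvec': array([ 1.78338978,  1.27572999, -0.72590261]), 'tvec': array([-141.13969572, -191.44555921, 1545.38358376])}
top {'fx': 492.28934276796537, 'fy': 492.28934276796537, 'cx': 261.4968943645559, 'cy': 189.67421009520214, 'rvec': array([ 2.15629937, -2.18798674,  0.15576247]), 'tvec': array([ -62.74820996,  561.63016909, 1330.42163476])}
wrist {'fx': 337.2404187738548, 'fy': 337.2404187738548, 'cx': 254.77150962273998, 'cy': 189.6642421420756, 'rvec': array([-1.76282246, -2.35346414, -0.35890881]), 'tvec': array([623.02232296, -40.52169859, 378.99055861])}
```

View pics/scene0.png

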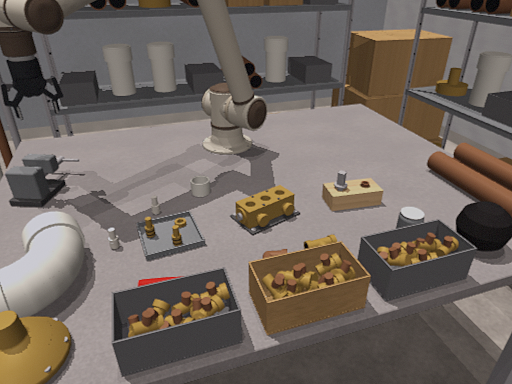

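View pics/top0.png

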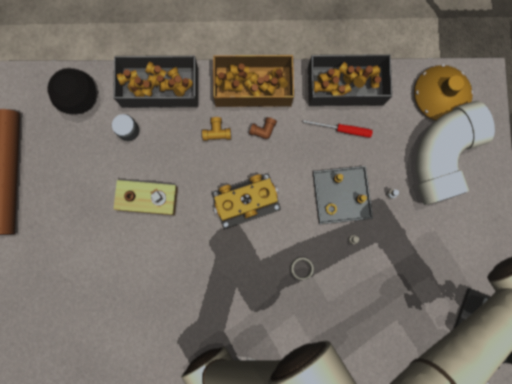

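View pics/wrist0.png

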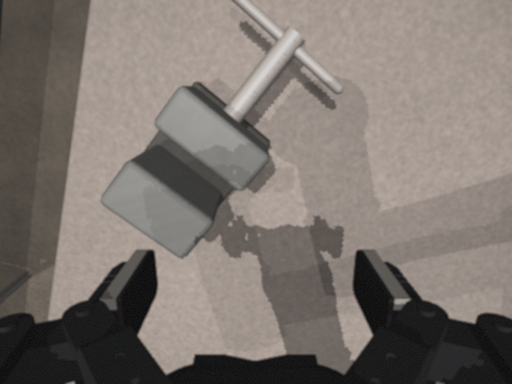

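The scene shows the valve centred near (265,207), the rack near (352,193) with the spindle at (341,180), and the tray near (170,235). In the tray are two brass inserts (149,226) and (176,236), and the nut at (181,222). White look-alikes stand outside it at (114,240) and (155,205). In the top view the tray is at (342,195), the valve at (246,200), the rack at (146,197) and the coupling at (303,268).

```bash
cat > h.py <<'E'
import numpy as np,cv2
from scipy.spatial.transform import Rotation as R
def cam(p):
    K=np.array([[p['fx'],0,p['cx']],[0,p['fy'],p['cy']],[0,0,1]]);return K,R.from_rotvec(p['rvec']).as_matrix(),np.array(p['tvec'])
def back(p,u,v,z):
    K,Rm,t=cam(p); c=-Rm.T@t; d=Rm.T@np.linalg.solve(K,[u,v,1.]); return c+d*(z-c[2])/d[2]
def proj(p,X):
    K,Rm,t=cam(p); q=(K@(Rm@np.atleast_2d(X).T+t[:,None])).T; return q[:,:2]/q[:,2:]
def save(im,name,crop=None,s=1):
    if crop: x0,y0,x1,y1=crop; im=im[y0:y1,x0:x1]
    im=cv2.resize(im,None,fx=s,fy=s,interpolation=cv2.INTER_CUBIC); cv2.imwrite(f'pics/{name}.png',cv2.cvtColor(im,cv2.COLOR_RGB2BGR))
E
python3 - <<'E'
from bench import arm
from h import *
im=cv2.cvtColor(cv2.imread('pics/top0.png'),cv2.COLOR_BGR2RGB)
save(im,'topc1',(300,150,410,260),5)
save(im,'topc2',(100,160,290,240),4)
p=arm.camera_params('top')
K,Rm,t=cam(p);print(-Rm.T@t)
for n,u,v,z in [('tin',124,126,70),('trayc',342,195,18),('ins1',339,178,60),('ins2',361,198,60),('nut',331,209,16),('valve',246,200,60),('spindle',158,198,105),('nipple',130,196,60),('coupl',303,268,45),('w1',392,193,56),('w2',353,240,56)]:
    print(n,back(p,u,v,z).round(0))
E
```

```text
[ 400.17379235  -35.53030226 1388.51937129]
tin [736. 301.  70.]
trayc [ 544. -298.   18.]
ins1 [ 587. -283.   60.]
ins2 [ 531. -341.   60.]
nut [ 506. -266.   16.]
valve [530. -28.  60.]
spindle [534. 201. 105.]
nipple [545. 285.  60.]
coupl [ 345. -179.   45.]
w1 [ 544. -428.   56.]
w2 [ 418. -316.   56.]
```

```bash
python3 - <<'E'
from bench import arm
from h import *
im=cv2.cvtColor(cv2.imread('pics/scene0.png'),cv2.COLOR_BGR2RGB)
save(im,'scc1',(90,160,290,260),4)
save(im,'scc2',(310,160,390,220),8)
E
```

```text
(no output)
```

View pics/topc1.png

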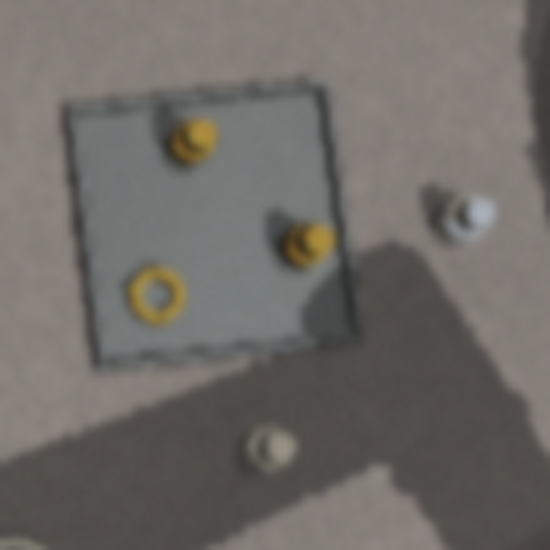

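View pics/topc2.png

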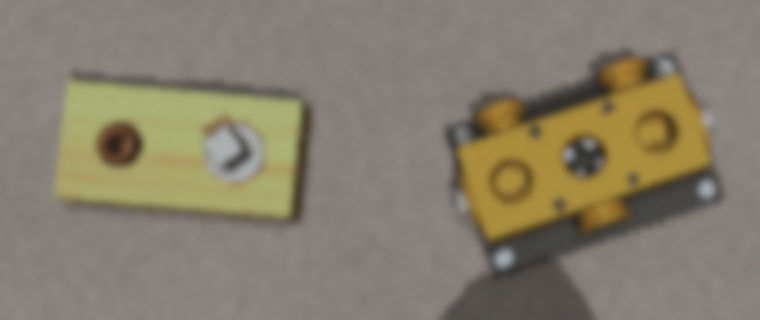

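View pics/scc1.png

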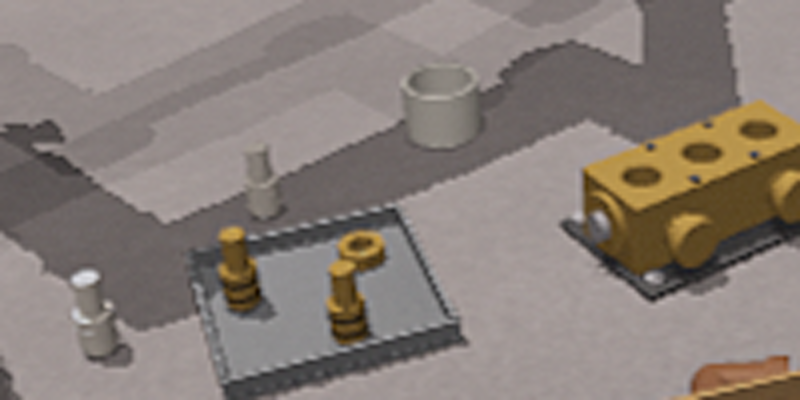

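View pics/scc2.png

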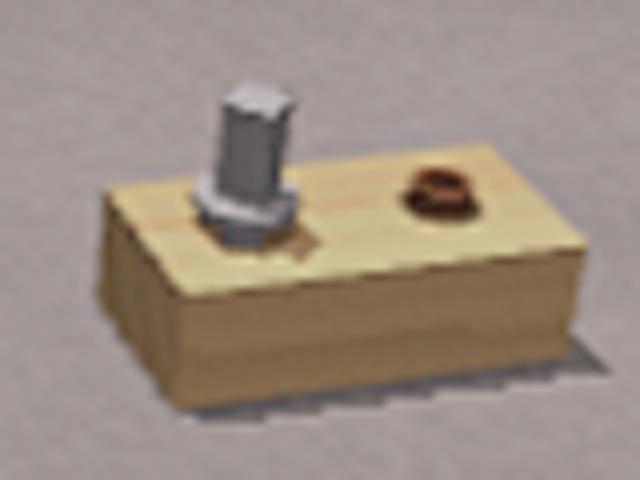

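Brass inserts in the top view: knob tops at (340,176) and (364,198). Everything that could be mistaken for them: white look-alikes at top (394,192) and (355,239), and the nut at (331,209). I choose the two brass ones with black rings that stand in the tray. Next I compute the move to a closer wrist view.

```bash
cat >> h.py <<'E'
np.set_printoptions(suppress=True,precision=3)
def go(st,target,yaw_delta=0.0):
    """rows cm shift in tool axes, for world target TCP (mm)"""
    Rt=R.from_quat(st['ee_rot']).as_matrix(); d=Rt.T@(np.array(target)-st['position'])/10
    return d
def info(st):
    Rt=R.from_quat(st['ee_rot']).as_matrix(); zz=Rt[:,2]
    return 'pos',st['position'].round(1),'y',Rt[:,1].round(3),'jawyaw',np.degrees(np.arctan2(zz[1],zz[0])).round(2),'w',round(float(st['gripper_width']),1),'F',st['contact_force'].round(1),'t',round(float(st['clock']),2)
E
python3 - <<'E'
from bench import arm
from h import *
s=arm.read_state();print(info(s)); Rt=R.from_quat(s['ee_rot']).as_matrix();print(Rt)
p=arm.camera_params('wrist');K,Rm,t=cam(p);c=-Rm.T@t
print('cam rel in tool',Rt.T@(c-s['position']),'camera axes in tool (cols)',Rt.T@Rm.T)
p=arm.camera_params('top')
a=back(p,340,176.4,60);b=back(p,363.6,197.6,60);print(a,b, back(p,246,200,60))
E
```

```text
('pos', array([ 176.7, -599.1,  249.5]), 'y', array([-0.001,  0.002, -1.   ]), 'jawyaw', np.float64(106.42), 'w', 85.5, 'F', array([0.8, 0.5, 0. ]), 't', 0.15)
[[ 0.959 -0.001 -0.283]
 [ 0.283  0.002  0.959]
 [-0.    -1.     0.002]]
cam rel in tool [ -74.904 -123.581    1.383] camera axes in tool (cols) [[ 0.001  0.955  0.297]
 [ 0.    -0.297  0.955]
 [ 1.    -0.001 -0.001]]
[ 591.345 -285.819   60.   ] [ 532.153 -348.404   60.   ] [529.956 -27.804  60.   ]
```

```bash
python3 - <<'E'
from bench import arm
from h import *
s=arm.read_state();print(go(s,[560,-318,250]))
E
```

```text
[44.714 -0.03  16.124]
```

```bash
python3 -m inch '[[1,4,0,1.5,0,-3,0],[1,8,0,3,0,-6,0],[1,12,0,4.4,0,-9,0],[1,16,0,5.8,0,-12,0],[1,20,0,7.2,0,-15,0],[1,24,0,8.6,0,-18,0],[1,28,0,10,0,-21,0],[1,32,0,11.5,0,-24,0],[1,36,0,13,0,-27,0],[1,40,0,14.5,0,-30,0],[1,42,0,15.3,0,-30,0],[1,43,0,15.8,0,-30,0],[1,43,0,15.8,0,-30,0],[1,43,0,15.8,0,-30,0],[1,43,0,15.8,0,-30,0]]'
python3 - <<'E'
from bench import arm
from h import *
s=arm.read_state();print(info(s));p=arm.camera_params('wrist');im=arm.get_image('wrist');save(im,'w1',None,1.5)
import pickle;pickle.dump((s,p),open('w1.pkl','wb'))
for X in ([591,-286,60],[532,-348,60]): print(proj(p,X))
E
```

```text
clock: 1.4
position: [543.5, -326.9, 250.2]
ee_rot: [-0.65, -0.278, 0.279, 0.65]
contact_force: [0.0, -0.7, 0.2]
gripper_width: 85.2
('pos', array([ 543.5, -326.9,  250.2]), 'y', array([-0.001,  0.   , -1.   ]), 'jawyaw', np.float64(136.37), 'w', 85.2, 'F', array([ 0. , -0.7,  0.2]), 't', 1.4)
[[248.173 226.782]]
[[247.429 142.212]]
```

View pics/w1.png

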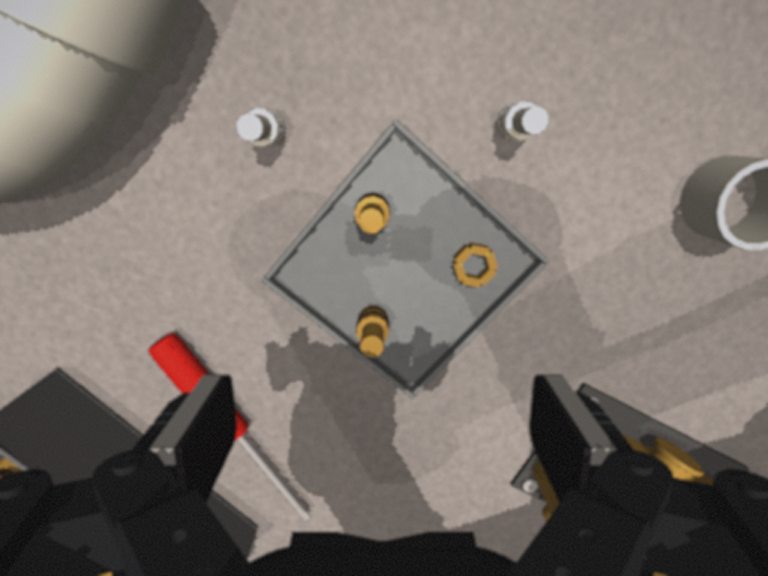

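The wrist view shows the tray with brass inserts whose knob tops are at (372,213) and (372,345) in the 1.5x picture. The nut is at (475,265) and the white look-alikes are outside at (255,127) and (527,120). The insert positions agree with the top camera.

```bash
python3 - <<'E'
from h import *
import pickle
im=cv2.imread('pics/w1.png');cv2.imwrite('pics/w1c.png',cv2.resize(im[170:380,320:430],None,fx=2.7,fy=2.7,interpolation=cv2.INTER_CUBIC))
s,p=pickle.load(open('w1.pkl','rb'))
for u,v in [(248.3,142.8),(248,230.2)]:
    X=back(p,u,v,60);print(X); print(go(s,[X[0],X[1],57]))
E
```

```text
[ 531.796 -347.042   60.   ]
[-2.261 19.316 -0.554]
[ 593.733 -283.426   60.   ]
[ 6.617 19.312 -0.648]
```

View pics/w1c.png

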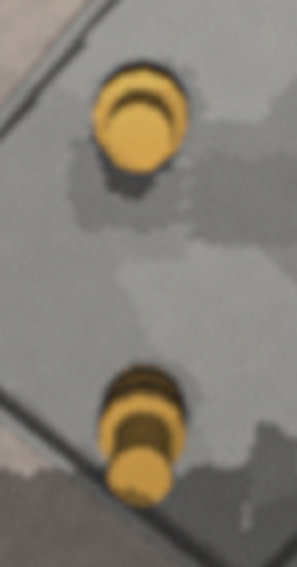

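```bash
python3 - <<'E'
from h import *
import pickle
s,p=pickle.load(open('w1.pkl','rb'))
for u,v in [(247.8,147.2),(248,230.9)]:
    X=back(p,u,v,60);print(X); print(go(s,[X[0],X[1],57])); print(proj(p,[[X[0],X[1],34],[X[0],X[1],4]]))
E
```

```text
[ 535.013 -344.389   60.   ]
[-1.847 19.315 -0.604]
[[248.306 142.667]
 [248.805 138.194]]
[ 594.27  -282.872   60.   ]
[ 6.694 19.312 -0.649]
[[248.457 221.007]
 [248.914 211.138]]
```

```bash
python3 -m inch '[[1,-1.2,4,-0.4,0,0,0],[1,-1.85,8,-0.6,0,0,0],[1,-1.85,12,-0.6,0,0,0],[1,-1.85,16,-0.6,0,0,0],[1,-1.85,18.5,-0.6,0,0,0],[1,-1.85,19.3,-0.6,0,0,0],[1,-1.85,19.3,-0.6,0,0,0],[1,-1.85,19.3,-0.6,0,0,0]]'
python3 - <<'E'
from bench import arm
from h import *
s=arm.read_state();print(info(s));im=arm.get_image('wrist');save(im,'w2',None,1.5)
E
```

```text
clock: 2.12
position: [536.6, -345.0, 58.7]
ee_rot: [0.651, 0.279, -0.278, -0.649]
contact_force: [0.8, -0.1, 0.5]
gripper_width: 85.4
('pos', array([ 536.6, -345. ,   58.7]), 'y', array([ 0.002, -0.001, -1.   ]), 'jawyaw', np.float64(136.4), 'w', 85.4, 'F', array([ 0.8, -0.1,  0.5]), 't', 2.12)
```

View pics/w2.png

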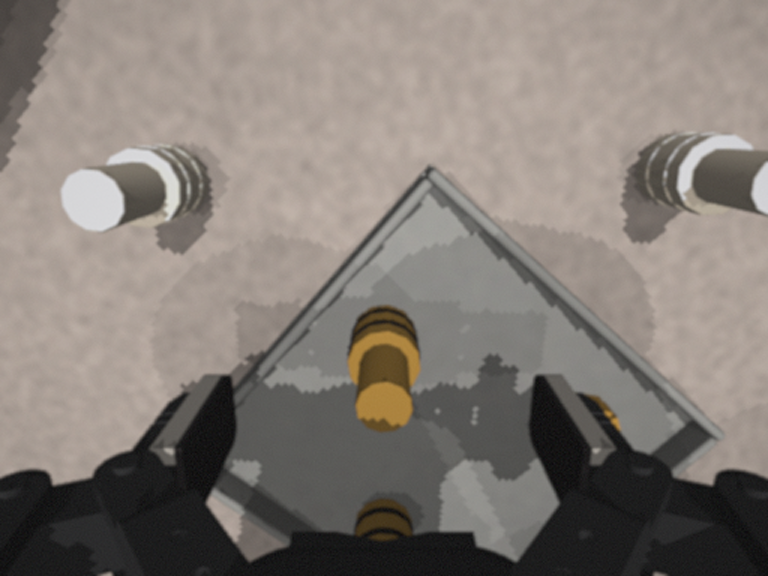

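The insert is between the open pads, with its knob top at (384,405). I check the fore-aft centring before closing.

```bash
python3 - <<'E'
from bench import arm
from h import *
s=arm.read_state();p=arm.camera_params('wrist')
print(info(s),proj(p,s['position']),proj(p,[s['position'][0],s['position'][1],60]))
X=back(p,256,270.5,60);print(X,go(s,X))
E
```

```text
('pos', array([ 537.3, -345. ,   59.7]), 'y', array([ 0.004, -0.002, -1.   ]), 'jawyaw', np.float64(136.42), 'w', 85.3, 'F', array([ 0.1, -0.5,  0.1]), 't', 2.17) [[253.307 272.186]] [[253.301 272.564]]
[ 535.849 -344.927   60.   ] [-0.097 -0.03   0.112]
```

```bash
python3 -m inch '[[1,-0.1,0.15,0.1,0,0,0],[0,-0.1,0.15,0.1,0,0,0],[0,-0.1,0.15,0.1,0,0,0],[0,-0.1,0.15,0.1,0,0,0],[0,-0.1,0.15,0.1,0,0,0],[0,-0.1,0.15,0.1,0,0,0],[0,-0.1,0.15,0.1,0,0,0],[0,-0.1,0.15,0.1,0,0,0],[0,-0.1,0.15,0.1,0,0,0]]'
```

```text
clock: 2.92
position: [535.0, -343.9, 56.1]
ee_rot: [0.65, 0.279, -0.279, -0.65]
contact_force: [0.7, 0.0, 2.2]
gripper_width: 14.0
```

```bash
python3 -m inch '[[0,0,-2,0,0,0,0],[0,0,-5,0,0,0,0],[0,0,-9,0,0,0,0],[0,0,-13,0,0,0,0],[0,0,-15,0,0,0,0],[0,0,-15,0,0,0,0]]'
python3 - <<'E'
from bench import arm
from h import *
s=arm.read_state();print(info(s));p=arm.camera_params('top')
for u,v in [(227.5,205),(246,198.75),(263.75,192.5)]: print(back(p,u,v,60))
Rt=R.from_quat(s['ee_rot']).as_matrix();print(go(s,[480,-85,205]))
save(arm.get_image('wrist'),'w3',None,1.5)
E
```

```text
clock: 3.42
position: [537.3, -345.1, 212.3]
ee_rot: [0.653, 0.282, -0.276, -0.647]
contact_force: [0.8, -0.4, 0.2]
gripper_width: 14.2
('pos', array([ 537.3, -345.1,  212.3]), 'y', array([ 0.011, -0.005, -1.   ]), 'jawyaw', np.float64(136.48), 'w', 14.2, 'F', array([ 0.8, -0.4,  0.2]), 't', 3.42)
[517.059  22.357  60.   ]
[533.359 -27.846  60.   ]
[549.766 -76.254  60.   ]
[14.92   0.534 22.072]
```

View pics/w3.png

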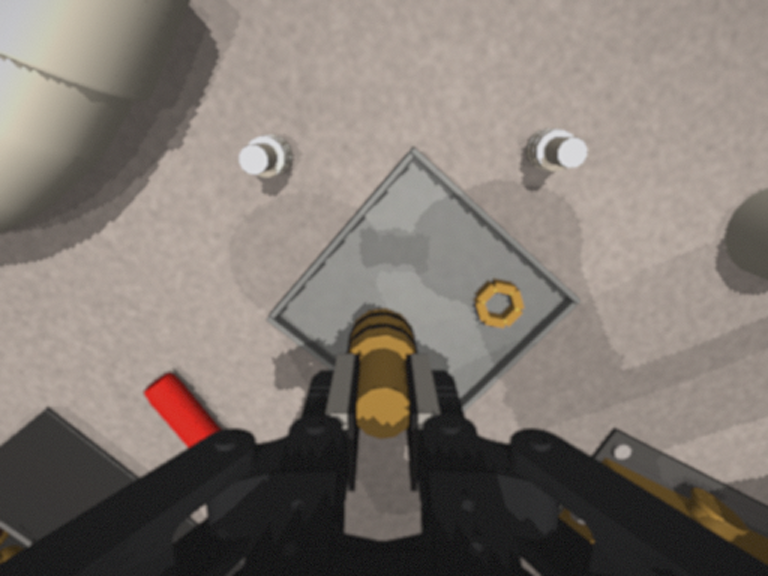

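The insert is held between the pads at about (383,390). Now I move over to view the valve with the wrist camera.

```bash
python3 - <<'E'
from bench import arm
from h import *
s=arm.read_state();print(go(s,[581,23,207]))
E

```

```text
[29.718  0.138 22.038]
```

```bash
python3 -m inch '[[0,3,0,2.2,0,0,0],[0,6,0,4.4,0,0,0],[0,9,0,6.7,0,0,0],[0,12,0,8.9,0,0,0],[0,15,0,11.1,0,0,0],[0,18,0,13.3,0,0,0],[0,21,0,15.6,0,0,0],[0,24,0,17.8,0,0,0],[0,27,0,20,0,0,0],[0,28.5,0,21.2,0,0,0],[0,29.5,0,22,0,0,0],[0,29.5,0,22,0,0,0],[0,29.5,0,22,0,0,0],[0,29.5,0,22,0,0,0]]'
python3 - <<'E'
from bench import arm
from h import *
import pickle
s=arm.read_state();print(info(s));p=arm.camera_params('wrist');im=arm.get_image('wrist');save(im,'w4',None,1.5)
pickle.dump((s,p),open('w4.pkl','wb'))
print(proj(p,[[517,22,60],[533,-28,60],[550,-76,60]])*1.5)
E
```

```text
clock: 4.63
position: [578.1, 20.6, 204.9]
ee_rot: [-0.65, -0.278, 0.279, 0.65]
contact_force: [0.4, 0.3, -0.6]
gripper_width: 14.1
('pos', array([578.1,  20.6, 204.9]), 'y', array([-0.002, -0.001, -1.   ]), 'jawyaw', np.float64(136.37), 'w', 14.1, 'F', array([ 0.4,  0.3, -0.6]), 't', 4.63)
[[466.585 193.524]
 [378.927 144.111]
 [287.656  96.358]]
```

View pics/w4.png

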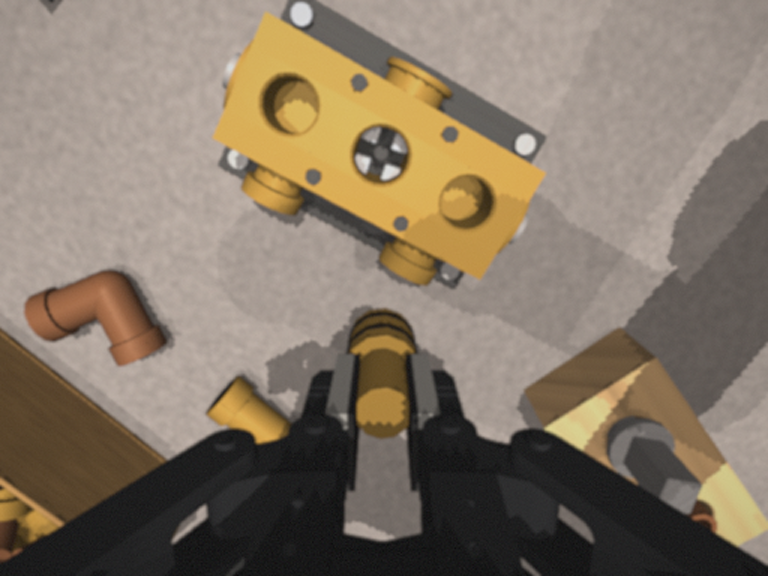

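The view shows the bores at about (290,104) right, (380,153) middle with the cross slot, and (467,202) left in the 1.5x picture. The held insert is clear of everything.

```bash
python3 - <<'E'
from h import *
im=cv2.imread('pics/w4.png');im=cv2.resize(im,(512,384),interpolation=cv2.INTER_AREA)
cv2.imwrite('pics/w4c.png',cv2.resize(im[45:160,160:345],None,fx=4.3,fy=4.3,interpolation=cv2.INTER_CUBIC))
E
```

```text
(no output)
```

View pics/w4c.png

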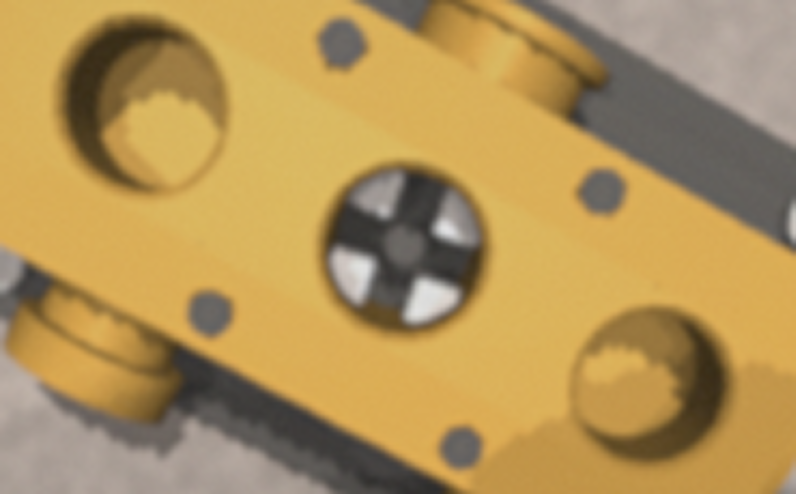

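```bash
python3 - <<'E'
from h import *
import pickle
s,p=pickle.load(open('w4.pkl','rb'))
f=lambda c:(c[0]/4.3+160,c[1]/4.3+45)
b={k:back(p,*f(c),60) for k,c in dict(right=(142.5,104),mid=(404.5,249),left=(651,384)).items()}
for k in b:print(k,b[k])
v=b['left']-b['right'];print(np.linalg.norm(v)/2,np.degrees(np.arctan2(v[1],v[0])),(b['left']+b['right'])/2, b['mid'])
for a,c in [((430,170),(388,315)),((340,225),(478,265))]:
    q=back(p,*f(a),38)-back(p,*f(c),38);print('arm',np.degrees(np.arctan2(q[1],q[0]))%90,np.linalg.norm(q))
print(back(p,*f((408,245)),38))
for k in b: print(k,go(s,[*b[k][:2],160]))
# held insert: expected knob top centre projection
P=s['position'];print(proj(p,[P[0],P[1],P[2]+3])*1.5)
E
```

```text
right [551.806 -72.902  60.   ]
mid [535.712 -23.554  60.   ]
left [519.532  25.335  60.   ]
51.70109737742655 108.18689935458049 [535.669 -23.784  60.   ] [535.712 -23.554  60.   ]
arm 29.6520022871768 28.447761678144584
arm 30.6041476823966 27.836253875633748
[535.456 -22.889  38.   ]
right [-8.573  4.503 -4.553]
mid [-6.111  4.504  0.017]
left [-3.689  4.504  4.562]
[[379.881 414.05 ]]
```

```bash
python3 -m inch '[[0,-2,2,2.3,0,0,0],[0,-3.7,4.5,4.45,0,0,0],[0,-3.7,7,4.45,0,0,0],[0,-3.7,8,4.45,0,0,0],[0,-3.7,8,4.45,0,0,0],[0,-3.7,8,4.45,0,0,0],[0,-3.7,8,4.45,0,0,0]]'
python3 - <<'E'
from bench import arm
from h import *
import pickle
s=arm.read_state();print(info(s));p=arm.camera_params('wrist');im=arm.get_image('wrist');save(im,'w5',None,1.5)
pickle.dump((s,p),open('w5.pkl','wb'))
save(im,'w5c',(180,140,340,300),4)
save(arm.get_image('top'),'t5',(200,140,320,230),6)
P=s['position']
for z in (3,-19,-53): print(z,proj(p,P+[0,0,z]))
E
```

```text
clock: 5.27
position: [522.8, 25.4, 127.2]
ee_rot: [0.65, 0.28, -0.277, -0.65]
contact_force: [-0.4, 1.0, -1.0]
gripper_width: 14.0
('pos', array([522.8,  25.4, 127.2]), 'y', array([ 0.003,  0.001, -1.   ]), 'jawyaw', np.float64(136.41), 'w', 14.0, 'F', array([-0.4,  1. , -1. ]), 't', 5.27)
3 [[253.272 276.102]]
-19 [[253.594 250.591]]
-53 [[253.952 222.216]]
```

View pics/w5.png

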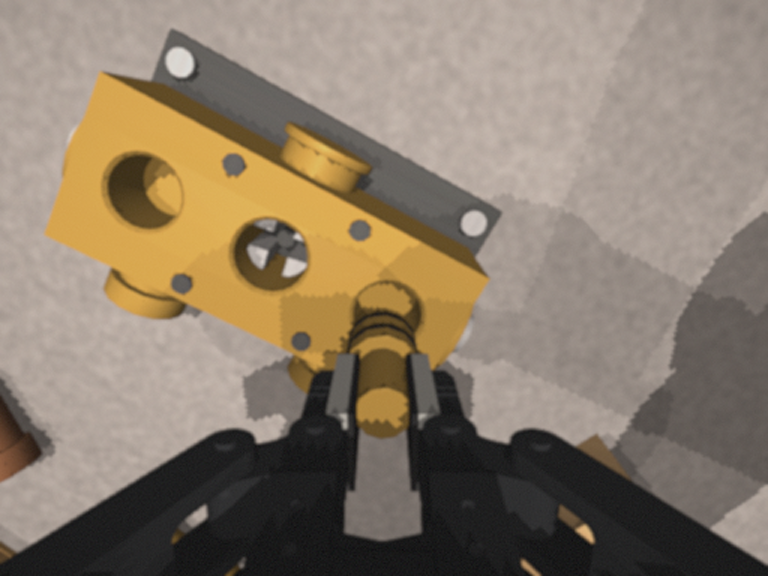

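View pics/w5c.png

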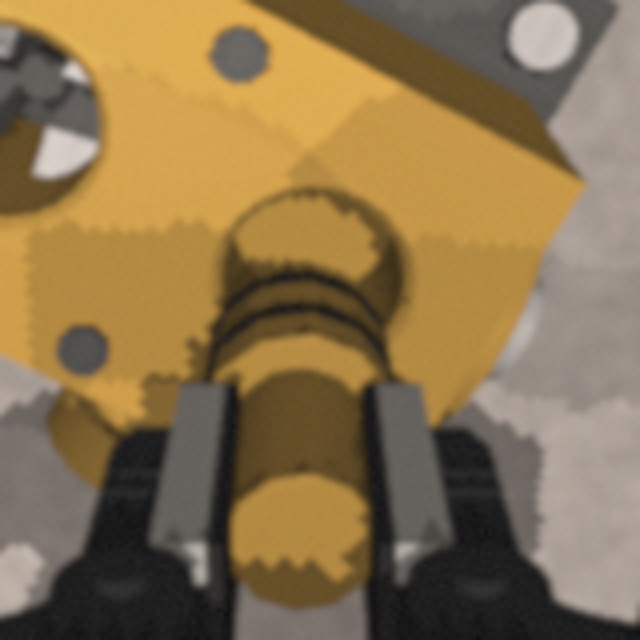

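```bash
cat > rel.py <<'E'
from h import *
from scipy.optimize import least_squares
def circ(p,x,y,z,r):
    a=np.linspace(0,2*np.pi,73);return proj(p,np.c_[x+r*np.cos(a),y+r*np.sin(a),0*a+z])
def fit(p,obs,r,z,x0):
    # obs dict umin,umax,vmin,vmax (subset)
    def f(q):
        c=circ(p,q[0],q[1],z,r);m=dict(umin=c[:,0].min(),umax=c[:,0].max(),vmin=c[:,1].min(),vmax=c[:,1].max())
        return [m[k]-obs[k] for k in obs]
    s=least_squares(f,x0);return s.x,s.fun
E
python3 - <<'E'
from rel import *
import pickle
s,p=pickle.load(open('w5.pkl','rb'));P=s['position']
g=lambda x,y:(x/4+180,y/4+140)
o=dict(umin=222/4+180,umax=408/4+180,vmin=188/4+140)
b,res=fit(p,o,14,60,P[:2]);print('bore',b,res)
# held: knob top disc r8 z P+3 : umin 229 umax 372 vmin 470 vmax 607
k,res=fit(p,dict(umin=229/4+180,umax=372/4+180,vmin=470/4+140,vmax=607/4+140),8,P[2]+3,P[:2]);print('knob',k,res)
print(go(s,[*(P[:2]+b-k),P[2]]))
E
```

```text
bore [519.071  25.498] [ 0.043 -0.043 -0.002]
knob [521.93   25.492] [-1.805  1.805 -0.125  0.208]
[-0.197 -0.001  0.207]
```

```bash
python3 -m inch '[[0,-0.2,0.5,0.2,0,0,0],[0,-0.2,0.7,0.2,0,0,0],[0,-0.2,0.7,0.2,0,0,0],[0,-0.2,0.7,0.2,0,0,0]]'
python3 - <<'E'
from bench import arm
from h import *
import pickle
s=arm.read_state();print(info(s));p=arm.camera_params('wrist');im=arm.get_image('wrist')
pickle.dump((s,p),open('w6.pkl','wb'))
save(im,'w6c',(180,140,340,300),4)
sc=arm.get_image('scene');save(sc,'s6',(210,140,320,240),6)
E
```

```text
clock: 5.7
position: [518.0, 25.3, 118.7]
ee_rot: [0.65, 0.279, -0.279, -0.65]
contact_force: [0.2, 0.1, -0.5]
gripper_width: 14.1
('pos', array([518. ,  25.3, 118.7]), 'y', array([-0., -0., -1.]), 'jawyaw', np.float64(136.44), 'w', 14.1, 'F', array([ 0.2,  0.1, -0.5]), 't', 5.7)
```

View pics/w6c.png

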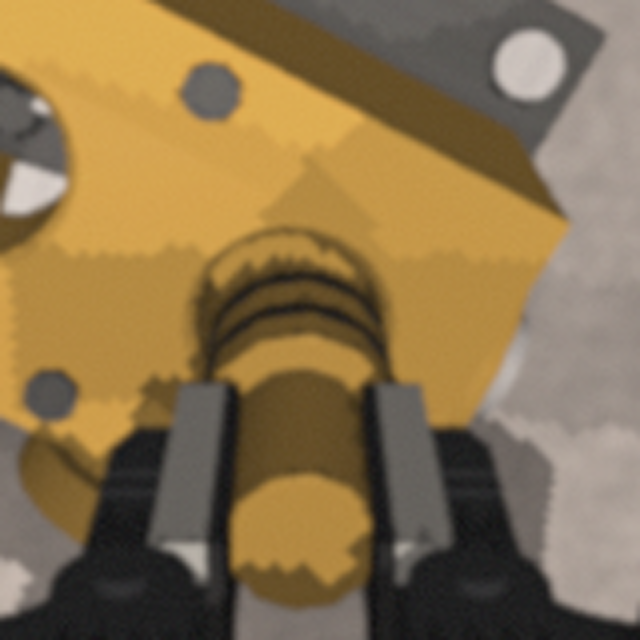

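View pics/s6.png

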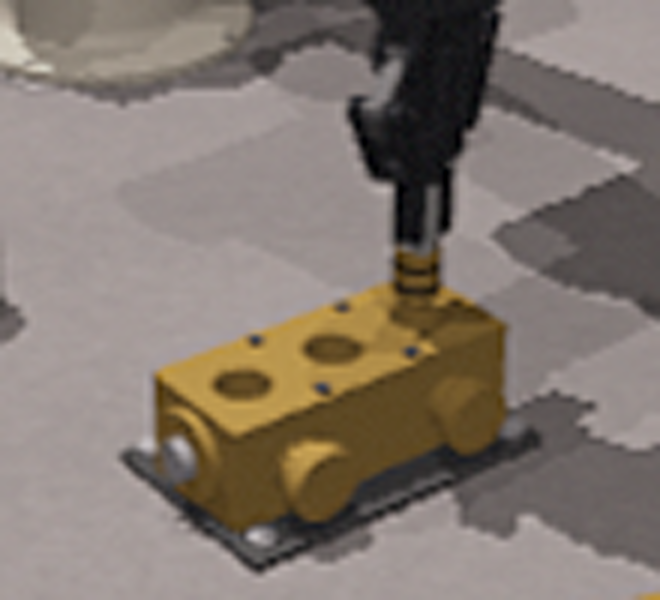

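```bash
python3 - <<'E'
from rel import *
import pickle
s,p=pickle.load(open('w6.pkl','rb'));P=s['position']
o=dict(umin=195/4+180,umax=390/4+180,vmin=229/4+140)
b,res=fit(p,o,14,60,P[:2]);print('bore',b,res)
k,res=fit(p,dict(umin=229/4+180,umax=372/4+180,vmin=470/4+140,vmax=607/4+140),8,P[2]+3,P[:2]);print('knob',k,res)
print(go(s,[*(P[:2]+b-k),P[2]]))
# bottom ring: lower ring top edge r12 approx z offset; bore vs body left edges
for z in (-30,-40,-48): c=circ(p,*P[:2],P[2]+z,12); print(z,(c.min(0)-[180,140])*4,(c.max(0)-[180,140])*4)
from bench import arm
print(info(arm.read_state()))
E
```

```text
bore [518.896  25.701] [ 0.346 -0.347 -0.015]
knob [517.109  25.477] [-1.802  1.803 -0.153  0.237]
[ 0.139 -0.    -0.114]
-30 [198.479 312.434] [390.295 487.12 ]
-40 [203.917 283.308] [385.458 449.96 ]
-48 [207.865 262.203] [381.946 422.93 ]
('pos', array([518.2,  25.4, 118.9]), 'y', array([ 0.,  0., -1.]), 'jawyaw', np.float64(136.44), 'w', 13.9, 'F', array([-0.1, -1.1, -0.6]), 't', 5.8)
```

```bash
python3 -m inch '[[0,0.13,0,-0.11,0,0,0],[0,0.13,0,-0.11,0,0,0],[0,0.13,0.5,-0.11,0,0,0],[0,0.13,1.0,-0.11,0,0,0],[0,0.13,1.4,-0.11,0,0,0],[0,0.13,1.4,-0.11,0,0,0]]'
```

```text
clock: 6.3
position: [519.0, 25.3, 103.5]
ee_rot: [-0.65, -0.278, 0.28, 0.65]
contact_force: [-0.3, 0.2, -1.2]
gripper_width: 13.6
```

```bash
python3 -m inch '[[0,0,0.6,0,0,0,0],[0,0,1.2,0,0,0,0],[0,0,1.7,0,0,0,0],[0,0,2.1,0,0,0,0],[0,0,2.2,0,0,0,0],[0,0,2.2,0,0,0,0]]'
```

```text
clock: 6.8
position: [519.6, 25.4, 82.3]
ee_rot: [-0.65, -0.278, 0.279, 0.65]
contact_force: [-0.5, 0.2, -0.7]
gripper_width: 13.8
```

```bash
python3 -m inch '[[0,0,0.15,0,0,0,0],[0,0,0.25,0,0,0,0],[0,0,0.3,0,0,0,0],[0,0,0.3,0,0,0,0]]'
```

```text
clock: 7.13
position: [519.9, 25.6, 80.1]
ee_rot: [0.65, 0.279, -0.279, -0.65]
contact_force: [-0.7, -0.0, 0.3]
gripper_width: 13.9
```

```bash
python3 -m inch '[[1,0,0,0,0,0,0],[1,0,0,0,0,0,0],[1,0,0,0,0,0,0],[1,0,0,0,0,0,0],[1,0,-2,0,0,0,0],[1,0,-5,0,0,0,0],[1,0,-8,0,0,0,0],[1,0,-10,0,0,0,0],[1,3,-10,0,0,0,0],[1,5,-10,0,0,0,0],[1,5,-10,0,0,0,0]]'
python3 - <<'E'
from bench import arm
from h import *
import pickle
s=arm.read_state();print(info(s));p=arm.camera_params('wrist');im=arm.get_image('wrist');save(im,'w7',None,1.5)
sc=arm.get_image('scene');save(sc,'s7',(210,160,320,240),7)
print(back(arm.camera_params('wrist'),0,0,0)[:0])
for X in ([519.3,25.5,84],[519.3,25.5,60]): print(proj(p,X)*1.5)
print(go(s,[594.3,-282.9,57]))
E
```

```text
clock: 8.05
position: [556.9, 63.8, 180.5]
ee_rot: [0.65, 0.281, -0.278, -0.649]
contact_force: [-0.1, -0.8, -0.0]
gripper_width: 85.1
('pos', array([556.9,  63.8, 180.5]), 'y', array([ 0.004,  0.001, -1.   ]), 'jawyaw', np.float64(136.54), 'w', 85.1, 'F', array([-0.1, -0.8, -0. ]), 't', 8.05)
[]
[[383.283 177.041]]
[[383.309 172.089]]
[-22.635  12.331 -26.542]
```

View pics/w7.png

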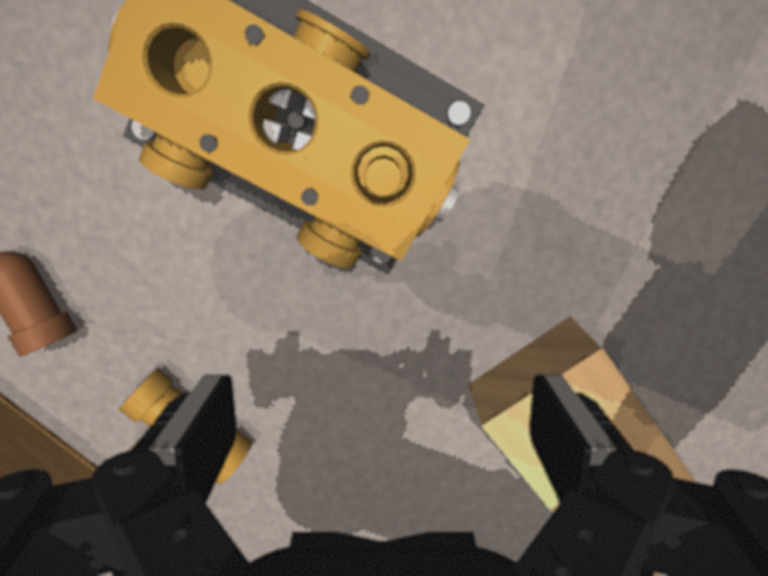

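View pics/s7.png

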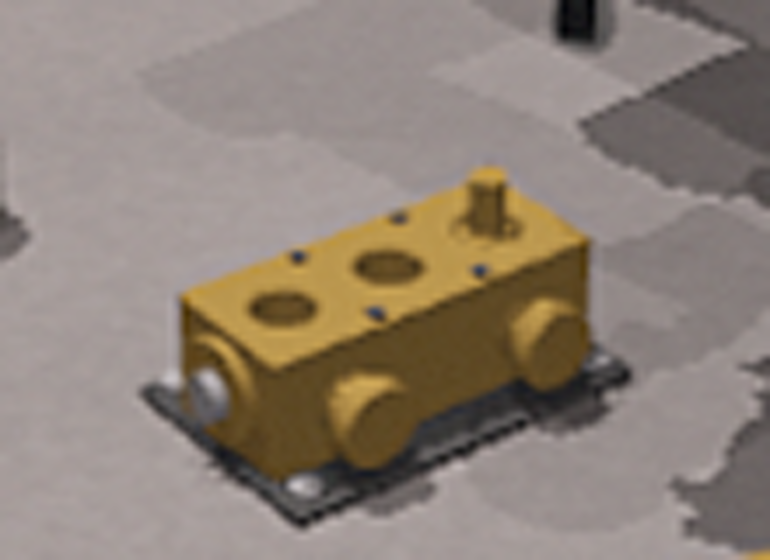

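Insert A is seated, with the knob standing upright in the left bore at (383,173) in the wrist view. Next is insert B.

```bash
python3 -m inch '[[1,-2.5,0,-3,0,0,0],[1,-5,0,-6,0,0,0],[1,-7.6,0,-9,0,0,0],[1,-10.2,0,-12,0,0,0],[1,-12.8,0,-15,0,0,0],[1,-15.3,0,-18,0,0,0],[1,-17.9,0,-21,0,0,0],[1,-20.5,1,-24,0,0,0],[1,-22.2,4,-26,0,0,0],[1,-22.6,7,-26.5,0,0,0],[1,-22.6,8,-26.5,0,0,0],[1,-22.6,8,-26.5,0,0,0],[1,-22.6,8,-26.5,0,0,0]]'
python3 - <<'E'
from bench import arm
from h import *
s=arm.read_state();print(info(s));p=arm.camera_params('wrist');im=arm.get_image('wrist');save(im,'w8',None,1.5)
P=s['position'];print(proj(p,[*P[:2],60])*1.5,go(s,[594.3,-282.9,57]))
E
```

```text
clock: 9.23
position: [590.2, -284.3, 100.0]
ee_rot: [-0.65, -0.279, 0.279, 0.65]
contact_force: [-0.1, 0.2, 1.0]
gripper_width: 85.3
('pos', array([ 590.2, -284.3,  100. ]), 'y', array([-0.001, -0.   , -1.   ]), 'jawyaw', np.float64(136.49), 'w', 85.3, 'F', array([-0.1,  0.2,  1. ]), 't', 9.23)
[[380.468 348.122]] [ 0.387  4.301 -0.208]
```

View pics/w8.png

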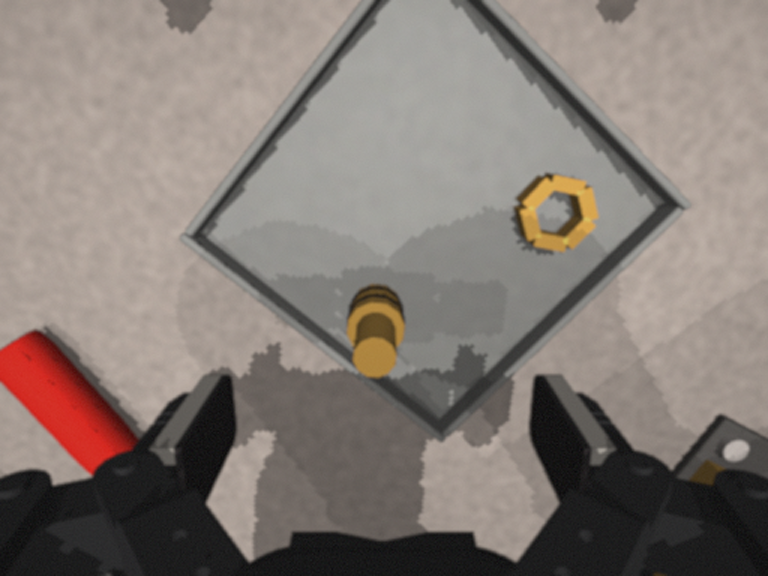

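```bash
python3 -m inch '[[1,0.33,2,-0.23,0,0,0],[1,0.33,4,-0.23,0,0,0],[1,0.33,4.4,-0.23,0,0,0],[1,0.33,4.4,-0.23,0,0,0],[0,0.33,4.4,-0.23,0,0,0],[0,0.33,4.4,-0.23,0,0,0],[0,0.33,4.4,-0.23,0,0,0],[0,0.33,4.4,-0.23,0,0,0],[0,0.33,4.4,-0.23,0,0,0],[0,0.33,4.4,-0.23,0,0,0],[0,0.33,4.4,-0.23,0,0,0],[0,0.33,4.4,-0.23,0,0,0]]'; python3 -m inch '[[0,0,-2,0,0,0,0],[0,0,-5,0,0,0,0],[0,0,-9,0,0,0,0],[0,0,-12,0,0,0,0],[0,0,-12,0,0,0,0]]'
python3 - <<'E'
from bench import arm
from h import *
s=arm.read_state();print(info(s));p=arm.camera_params('wrist');im=arm.get_image('wrist');save(im,'w9',None,1.5)
print(go(s,[551.5,-73,130]))
E
```

```text
clock: 10.28
position: [594.8, -284.0, 56.5]
ee_rot: [0.65, 0.279, -0.279, -0.65]
contact_force: [-0.8, -0.7, 3.5]
gripper_width: 14.1
clock: 10.7
position: [598.0, -285.3, 183.7]
ee_rot: [0.653, 0.283, -0.276, -0.646]
contact_force: [0.6, 0.5, 0.9]
gripper_width: 13.6
('pos', array([ 598. , -285.3,  183.7]), 'y', array([ 0.013, -0.005, -1.   ]), 'jawyaw', np.float64(136.5), 'w', 13.6, 'F', array([0.6, 0.5, 0.9]), 't', 10.7)
[12.176  5.202 18.053]
```

View pics/w9.png

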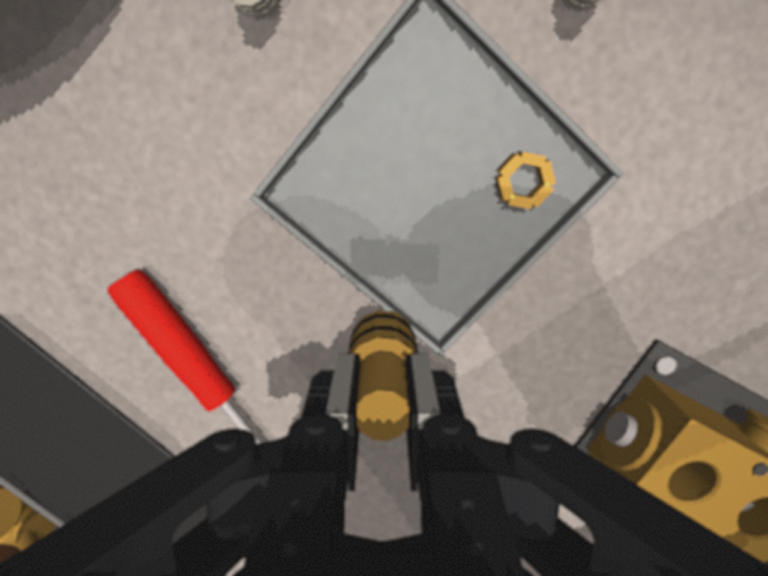

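```bash
python3 -m inch '[[0,2,0,3,0,0,0],[0,4.2,0,6,0,0,0],[0,6.3,0,9,0,0,0],[0,8.4,0,12,0,0,0],[0,10.5,0.5,15,0,0,0],[0,12.3,1.5,17.7,0,0,0],[0,12.3,4,17.7,0,0,0],[0,12.3,5.6,17.7,0,0,0],[0,12.3,5.6,17.7,0,0,0],[0,12.3,5.6,17.7,0,0,0],[0,12.3,5.6,17.7,0,0,0],[0,12.3,5.6,17.7,0,0,0]]'
python3 - <<'E'
from bench import arm
from h import *
import pickle
s=arm.read_state();print(info(s));p=arm.camera_params('wrist');im=arm.get_image('wrist')
pickle.dump((s,p),open('w10.pkl','wb'))
save(im,'w10c',(180,140,340,300),4)
E
```

```text
clock: 11.75
position: [551.6, -73.1, 120.6]
ee_rot: [0.65, 0.279, -0.278, -0.65]
contact_force: [0.4, -0.1, 0.8]
gripper_width: 13.9
('pos', array([551.6, -73.1, 120.6]), 'y', array([ 0.002,  0.   , -1.   ]), 'jawyaw', np.float64(136.4), 'w', 13.9, 'F', array([ 0.4, -0.1,  0.8]), 't', 11.75)
```

View pics/w10c.png

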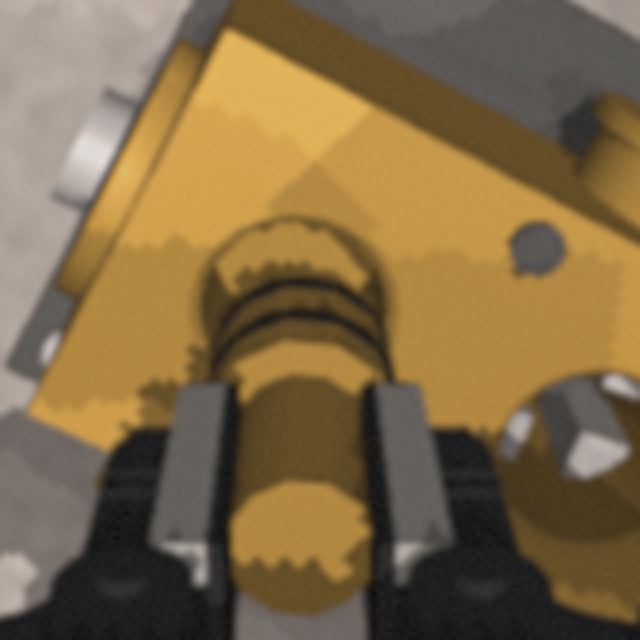

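```bash
python3 - <<'E'
from rel import *
import pickle
s,p=pickle.load(open('w10.pkl','rb'));P=s['position']
b,res=fit(p,dict(umin=202/4+180,umax=393/4+180,vmin=217/4+140),14,60,P[:2]);print('bore',b,res)
k,res=fit(p,dict(umin=230/4+180,umax=372/4+180,vmin=478/4+140,vmax=614/4+140),8,P[2]+4,P[:2]);print('knob',k,res)
print(go(s,[*(P[:2]+b-k),P[2]]))
E
```

```text
bore [551.311 -73.098] [ 0.022 -0.022 -0.001]
knob [550.886 -72.756] [-2.054  2.055 -0.328  0.437]
[ 0.005  0.    -0.054]
```

```bash
python3 -m inch '[[0,0,0,-0.06,0,0,0],[0,0,0.5,-0.06,0,0,0],[0,0,1.0,-0.06,0,0,0],[0,0,1.6,-0.06,0,0,0],[0,0,1.6,-0.06,0,0,0]]'
```

```text
clock: 12.22
position: [550.8, -73.2, 102.3]
ee_rot: [-0.65, -0.278, 0.279, 0.65]
contact_force: [1.0, 0.2, -2.0]
gripper_width: 13.9
```

```bash
python3 -m inch '[[0,0,0.6,0,0,0,0],[0,0,1.2,0,0,0,0],[0,0,1.7,0,0,0,0],[0,0,2.1,0,0,0,0],[0,0,2.3,0,0,0,0],[0,0,2.3,0,0,0,0],[0,0,2.3,0,0,0,0]]'
```

```text
clock: 12.8
position: [551.5, -73.1, 80.7]
ee_rot: [0.65, 0.279, -0.279, -0.65]
contact_force: [0.0, -0.4, -1.7]
gripper_width: 14.0
```

```bash
python3 -m inch '[[1,0,0,0,0,0,0],[1,0,0,0,0,0,0],[1,0,0,0,0,0,0],[1,0,0,0,0,0,0],[1,0,-3,0,0,0,0],[1,0,-7,0,0,0,0],[1,0,-11,0,0,0,0],[1,0,-13,0,0,0,0],[1,0,-13,0,0,0,0]]'
python3 - <<'E'
from bench import arm
from h import *
s=arm.read_state();print(info(s));im=arm.get_image('scene');save(im,'s11',(210,140,390,240),4.4)
save(arm.get_image('wrist'),'w11',None,1.5)
print(go(s,[570,240,220]))
E
```

```text
clock: 13.55
position: [554.5, -73.2, 217.2]
ee_rot: [0.651, 0.283, -0.275, -0.648]
contact_force: [-0.2, -0.2, -0.4]
gripper_width: 85.1
('pos', array([554.5, -73.2, 217.2]), 'y', array([ 0.012,  0.   , -1.   ]), 'jawyaw', np.float64(136.49), 'w', 85.1, 'F', array([-0.2, -0.2, -0.4]), 't', 13.55)
[23.784 -0.258 20.431]
```

View pics/s11.png

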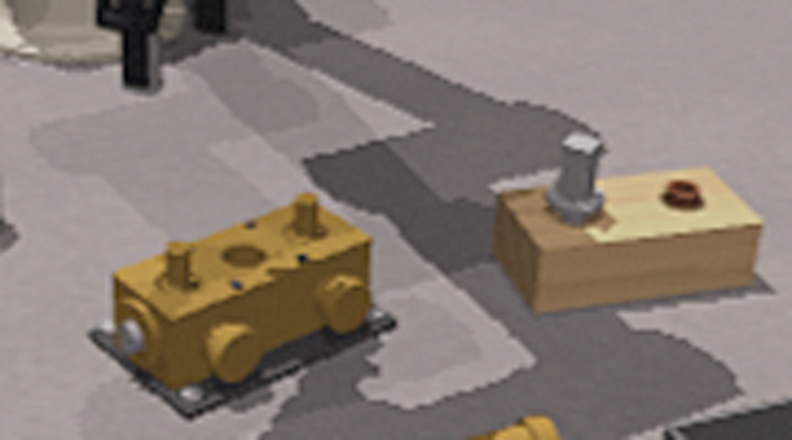

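View pics/w11.png

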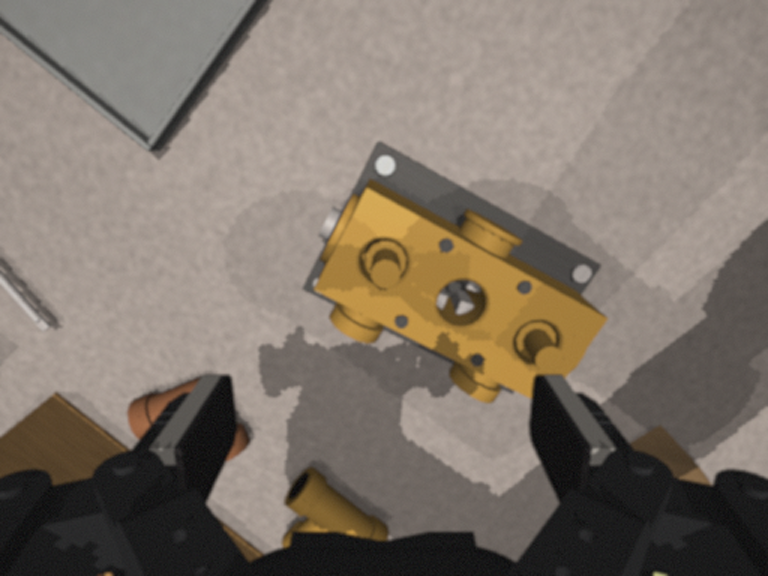

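Both inserts are seated and upright, with their knobs at (178,265) and (305,217) in the scene crop. On to the spindle.

```bash
python3 -m inch '[[1,2.8,0,2.4,0,0,0],[1,5.6,0,4.8,0,0,0],[1,8.4,0,7.2,0,0,0],[1,11.2,0,9.6,0,0,0],[1,14,0,12,0,0,0],[1,16.8,0,14.4,0,0,0],[1,19.6,0,16.8,0,0,0],[1,22,0,18.9,0,0,0],[1,23.8,0,20.4,0,0,0],[1,23.8,0,20.4,0,0,0],[1,23.8,0,20.4,0,0,0],[1,23.8,0,20.4,0,0,0]]'
python3 - <<'E'
from bench import arm
from h import *
import pickle
s=arm.read_state();p=arm.camera_params('wrist');print(info(s),s['joints']);im=arm.get_image('wrist');save(im,'w12',None,1.5)
pickle.dump((s,p),open('w12.pkl','wb'))
E
```

```text
clock: 14.65
position: [566.8, 239.2, 209.0]
ee_rot: [0.65, 0.277, -0.28, -0.65]
contact_force: [-0.8, 0.3, -0.1]
gripper_width: 85.5
('pos', array([566.8, 239.2, 209. ]), 'y', array([-0.003, -0.002, -1.   ]), 'jawyaw', np.float64(136.43), 'w', 85.5, 'F', array([-0.8,  0.3, -0.1]), 't', 14.65) [ 0.662  0.4   -0.075 -0.    -1.099 -1.422]
```

View pics/w12.png

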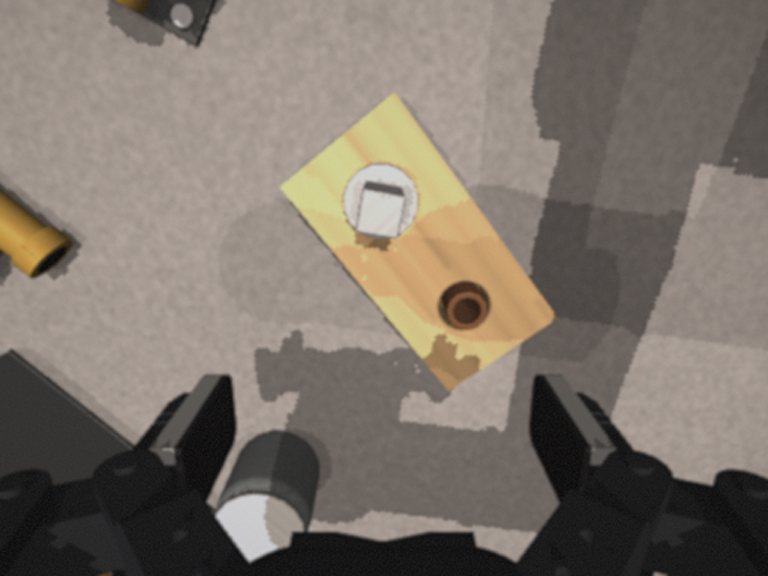

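```bash
python3 - <<'E'
from h import *
im=cv2.imread('pics/w12.png');im=cv2.resize(im,(512,384),interpolation=cv2.INTER_AREA)
cv2.imwrite('pics/w12c.png',cv2.resize(im[95:175,215:295],None,fx=8,fy=8,interpolation=cv2.INTER_CUBIC))
E
```

```text
(no output)
```

View pics/w12c.png

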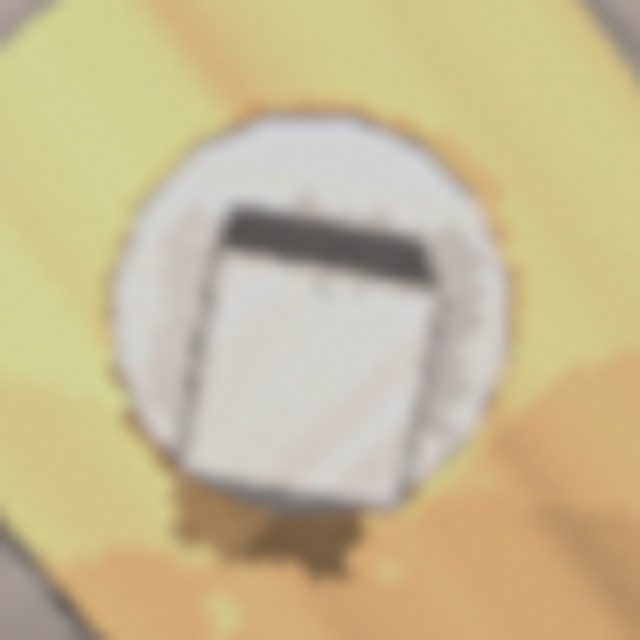

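```bash
python3 - <<'E'
from h import *
import pickle
s,p=pickle.load(open('w12.pkl','rb'))
q=np.array([back(p,x/8+215,y/8+95,105) for x,y in [(222,248),(435,288),(402,503),(186,470)]])
print(q,q.mean(0))
e=np.roll(q,-1,0)-q;print(np.linalg.norm(e,axis=1),np.degrees(np.arctan2(e[:,1],e[:,0]))%90)
print(back(p,312/8+215,312/8+95,65))
# bias .84mm along tool z
Rt=R.from_quat(s['ee_rot']).as_matrix()
c=q.mean(0)-.84*Rt[:,2];print(c,go(s,[c[0],c[1],91]))
E
```

```text
[[538.795 199.111 105.   ]
 [528.183 213.822 105.   ]
 [542.722 225.293 105.   ]
 [554.131 210.438 105.   ]] [540.958 212.166 105.   ]
[18.139 18.519 18.73  19.066] [35.805 38.272 37.527 36.448]
[540.828 212.004  65.   ]
[541.566 211.587 104.999] [-3.704 11.816 -0.085]
```

```bash
python3 -m inch '[[1,-2,2,0,0,5,0],[1,-3.7,5,-0.1,0,9.4,0],[1,-3.7,7.5,-0.1,0,9.4,0],[1,-3.7,7.5,-0.1,0,9.4,0],[1,-3.7,7.5,-0.1,0,9.4,0],[1,-3.7,7.5,-0.1,0,9.4,0]]'
python3 - <<'E'
from bench import arm
from h import *
import pickle
s=arm.read_state();p=arm.camera_params('wrist');print(info(s));im=arm.get_image('wrist');save(im,'w13',None,1.5)
print(proj(p,[*s['position'][:2],105])*1.5,go(s,[541.6,211.6,91]))
E
```

```text
clock: 15.2
position: [544.2, 212.4, 137.4]
ee_rot: [-0.67, -0.226, 0.224, 0.671]
contact_force: [0.9, 0.6, 0.6]
gripper_width: 85.6
('pos', array([544.2, 212.4, 137.4]), 'y', array([ 0.003,  0.001, -1.   ]), 'jawyaw', np.float64(127.03), 'w', 85.6, 'F', array([0.9, 0.6, 0.6]), 't', 15.2)
[[379.778 357.541]] [-0.273  4.638  0.095]
```

View pics/w13.png

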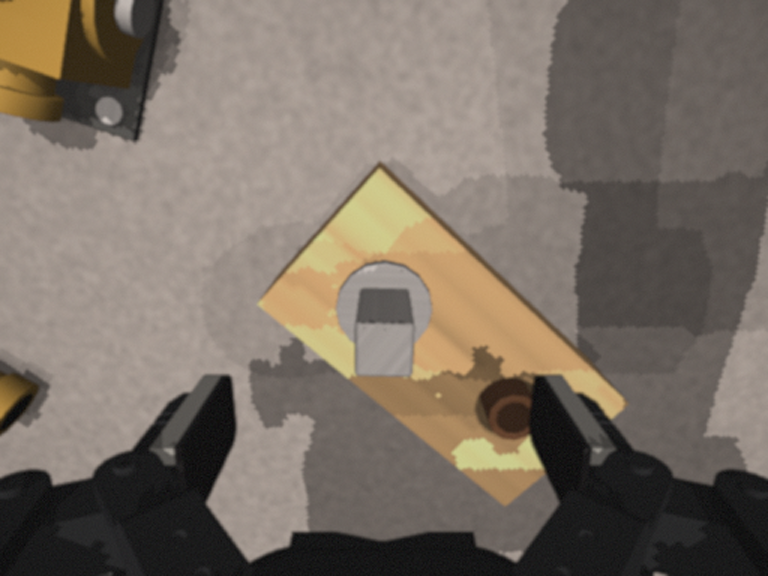

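```bash
python3 -m inch '[[1,-0.25,2,0.07,0,0,0],[1,-0.25,4,0.07,0,0,0],[1,-0.25,4.6,0.07,0,0,0],[1,-0.25,4.6,0.07,0,0,0],[0,-0.25,4.6,0.07,0,0,0],[0,-0.25,4.6,0.07,0,0,0],[0,-0.25,4.6,0.07,0,0,0],[0,-0.25,4.6,0.07,0,0,0],[0,-0.25,4.6,0.07,0,0,0],[0,-0.25,4.6,0.07,0,0,0],[0,-0.25,4.6,0.07,0,0,0],[0,-0.25,4.6,0.07,0,0,0]]'
python3 - <<'E'
from bench import arm
from h import *
s=arm.read_state();p=arm.camera_params('wrist');print(info(s));im=arm.get_image('wrist');save(im,'w14',None,1.5)
E
```

```text
clock: 16.25
position: [540.7, 211.6, 90.5]
ee_rot: [-0.67, -0.225, 0.224, 0.67]
contact_force: [-0.3, 0.1, 5.6]
gripper_width: 19.1
('pos', array([540.7, 211.6,  90.5]), 'y', array([ 0.001,  0.   , -1.   ]), 'jawyaw', np.float64(127.05), 'w', 19.1, 'F', array([-0.3,  0.1,  5.6]), 't', 16.25)
```

View pics/w14.png

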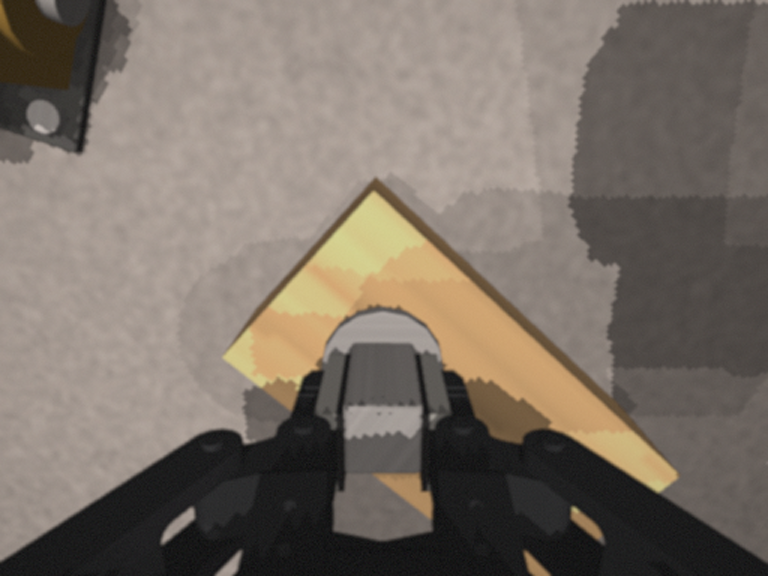

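```bash
python3 -m inch '[[0,0,-1.5,0,0,0,0],[0,0,-4,0,0,0,0],[0,0,-8,0,0,0,0],[0,0,-12,0,0,0,0],[0,0,-13,0,0,0,0],[0,0,-13,0,0,0,0],[0,0,-13,0,0,0,0]]'
python3 - <<'E'
from bench import arm
from h import *
s=arm.read_state();p=arm.camera_params('wrist');print(info(s));print(go(s,[535.3,-23.7,150]))
E
```

```text
clock: 16.88
position: [539.4, 211.2, 218.5]
ee_rot: [-0.67, -0.224, 0.225, 0.671]
contact_force: [-0.9, 0.1, -3.0]
gripper_width: 19.1
('pos', array([539.4, 211.2, 218.5]), 'y', array([-0.002,  0.   , -1.   ]), 'jawyaw', np.float64(126.99), 'w', 19.1, 'F', array([-0.9,  0.1, -3. ]), 't', 16.88)
[-14.45    6.846 -18.525]
```

```bash
python3 -m inch '[[0,-2.4,0,-3.1,0,0,0],[0,-4.8,0,-6.2,0,0,0],[0,-7.2,0,-9.3,0,3,0],[0,-9.6,0,-12.4,0,6.9,0],[0,-12,0,-15.5,0,6.9,0],[0,-13.6,0,-17.5,0,6.9,0],[0,-14.4,1,-18.5,0,6.9,0],[0,-14.4,4,-18.5,0,6.9,0],[0,-14.4,6.5,-18.5,0,6.9,0],[0,-14.4,6.8,-18.5,0,6.9,0],[0,-14.4,6.8,-18.5,0,6.9,0],[0,-14.4,6.8,-18.5,0,6.9,0]]'
python3 - <<'E'
from bench import arm
from h import *
import pickle
s=arm.read_state();p=arm.camera_params('wrist');print(info(s));im=arm.get_image('wrist')
pickle.dump((s,p),open('w15.pkl','wb'));save(im,'w15',None,1.5);save(im,'w15c',(175,120,335,280),4)
save(arm.get_image('scene'),'s15',(210,120,320,240),5)
E
```

```text
clock: 17.88
position: [537.1, -22.6, 151.4]
ee_rot: [0.683, 0.184, -0.185, -0.683]
contact_force: [0.1, -0.7, -2.6]
gripper_width: 18.8
('pos', array([537.1, -22.6, 151.4]), 'y', array([-0.001, -0.001, -1.   ]), 'jawyaw', np.float64(120.2), 'w', 18.8, 'F', array([ 0.1, -0.7, -2.6]), 't', 17.88)
```

View pics/w15c.png

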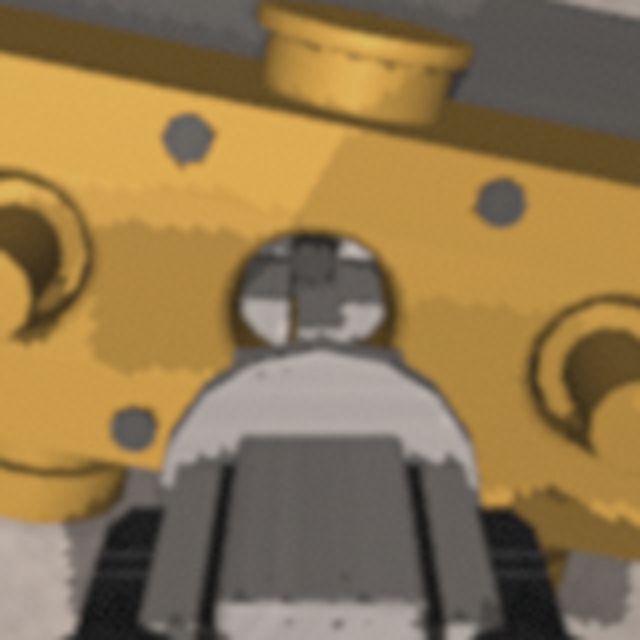

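View pics/s15.png

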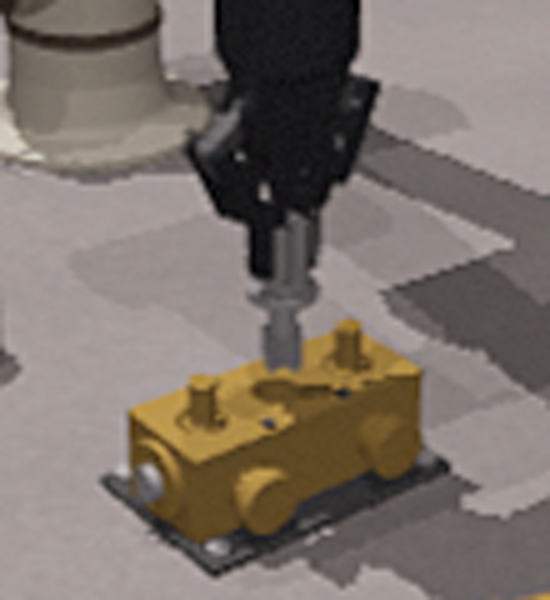

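View pics/w15.png

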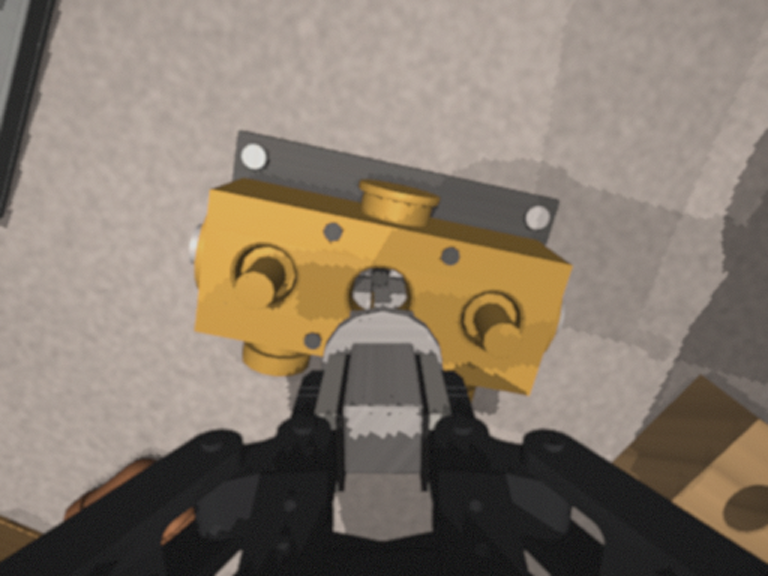

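```bash
python3 - <<'E'
from rel import *
import pickle
s,p=pickle.load(open('w15.pkl','rb'));P=s['position']
b,res=fit(p,dict(umin=232/4+175,umax=397/4+175,vmin=231/4+120),14.5,60,P[:2]);print('bore',b,res)
k,res=fit(p,dict(umin=163/4+175,umax=477/4+175,vmin=347/4+120),20,P[2]-26,P[:2]);print('collar',k,res)
print(go(s,[*(P[:2]+b-k),P[2]]))
E
```

```text
bore [535.687 -23.276] [-0.918  0.918  0.035]
collar [536.928 -21.487] [-1.593  1.593  0.117]
[-0.197  0.    -0.092]
```

```bash
python3 -m inch '[[0,-0.2,0.5,-0.1,0,0,0],[0,-0.2,1.1,-0.1,0,0,0],[0,-0.2,1.1,-0.1,0,0,0],[0,-0.2,1.1,-0.1,0,0,0]]'
python3 - <<'E'
from bench import arm
from h import *
import pickle
s=arm.read_state();p=arm.camera_params('wrist');print(info(s));im=arm.get_image('wrist')
pickle.dump((s,p),open('w16.pkl','wb'));save(im,'w16c',(175,120,335,280),4)
E
```

```text
clock: 18.32
position: [535.3, -24.9, 140.6]
ee_rot: [-0.683, -0.184, 0.184, 0.683]
contact_force: [-0.4, 0.2, -2.8]
gripper_width: 19.4
('pos', array([535.3, -24.9, 140.6]), 'y', array([-0.001, -0.   , -1.   ]), 'jawyaw', np.float64(120.13), 'w', 19.4, 'F', array([-0.4,  0.2, -2.8]), 't', 18.32)
```

View pics/w16c.png

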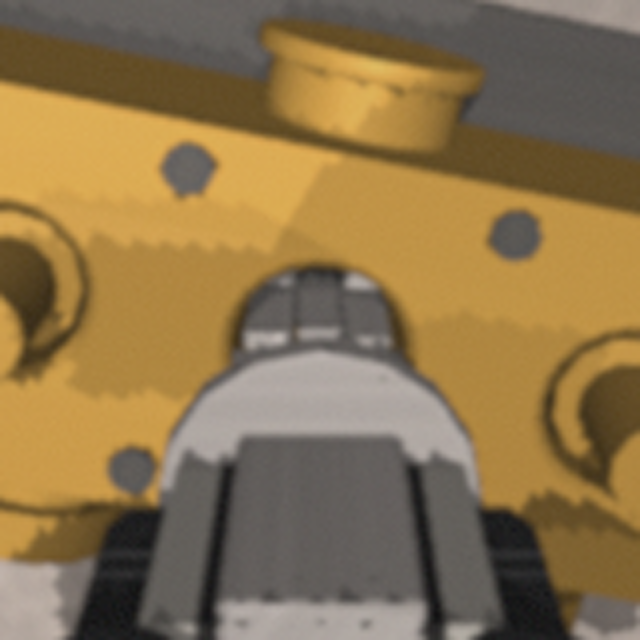

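```bash
python3 - <<'E'
from rel import *
import pickle
s,p=pickle.load(open('w16.pkl','rb'));P=s['position']
b,res=fit(p,dict(umin=233/4+175,umax=405/4+175,vmin=266/4+120),14.5,60,P[:2]);print('bore',b,res)
k,res=fit(p,dict(umin=163/4+175,umax=477/4+175,vmin=347/4+120),20,P[2]-26,P[:2]);print('collar',k,res)
print(go(s,[*(P[:2]+b-k),P[2]]))
E
```

```text
bore [536.004 -23.387] [-0.979  0.979  0.04 ]
collar [535.177 -23.703] [-1.589  1.589  0.117]
[ 0.087 -0.    -0.014]
```

```bash
python3 -m inch '[[0,0.06,0.6,0,0,0,0],[0,0.06,1.2,0,0,0,0],[0,0.06,1.8,0,0,0,0],[0,0.06,2.4,0,0,0,0],[0,0.06,2.4,0,0,0,0]]'
```

```text
clock: 18.78
position: [535.1, -24.7, 115.0]
ee_rot: [-0.683, -0.182, 0.185, 0.683]
contact_force: [-0.3, 0.4, -2.5]
gripper_width: 19.0
```

```bash
python3 -m inch '[[0,0,0.3,0,0,0,0],[0,0,0.5,0,0,0,0],[0,0,0.7,0,0,0,0],[0,0,0.7,0,0,0,0]]'
```

```text
clock: 19.12
position: [536.0, -24.6, 109.5]
ee_rot: [-0.683, -0.184, 0.184, 0.683]
contact_force: [-0.6, -0.5, -2.5]
gripper_width: 19.4
```

```bash
python3 -m inch '[[0,0,0.3,0,0,0,0],[0,0,0.6,0,0,0,0],[0,0,0.8,0,0,0,0],[0,0,0.8,0,0,0,0]]'
```

```text
clock: 19.45
position: [536.2, -24.6, 101.6]
ee_rot: [0.683, 0.184, -0.184, -0.683]
contact_force: [-0.0, 0.4, -1.6]
gripper_width: 19.0
```

```bash
python3 -m inch '[[0,0,0.3,0,0,0,0],[0,0,0.6,0,0,0,0],[0,0,0.9,0,0,0,0],[0,0,0.9,0,0,0,0],[0,0,0.9,0,0,0,0]]'
```

```text
clock: 19.87
position: [536.5, -24.5, 93.3]
ee_rot: [0.683, 0.184, -0.184, -0.683]
contact_force: [-1.6, -0.4, 5.7]
gripper_width: 19.1
```

```bash
python3 -m inch '[[0,0,0.1,0,0,0,0],[0,0,0.15,0,0,0,0],[0,0,0.15,0,0,0,0],[0,0,0.15,0,0,0,0]]'; python3 - <<'E'
from bench import arm
from h import *
s=arm.read_state();print(info(s));im=arm.get_image('wrist')
save(im,'w17c',(175,120,335,280),4)
save(arm.get_image('scene'),'s17',(230,160,310,240),8)
print(info(arm.read_state()))
E
```

```text
clock: 20.2
position: [536.5, -24.5, 92.0]
ee_rot: [0.683, 0.184, -0.184, -0.683]
contact_force: [-1.3, 0.1, 6.1]
gripper_width: 18.9
('pos', array([536.5, -24.5,  92. ]), 'y', array([ 0.001, -0.   , -1.   ]), 'jawyaw', np.float64(120.15), 'w', 18.9, 'F', array([-1.3,  0.1,  6.1]), 't', 20.2)
('pos', array([536.5, -24.5,  92.1]), 'y', array([ 0.001, -0.   , -1.   ]), 'jawyaw', np.float64(120.15), 'w', 19.2, 'F', array([-2. ,  0.2,  6.6]), 't', 20.3)
```

View pics/s17.png

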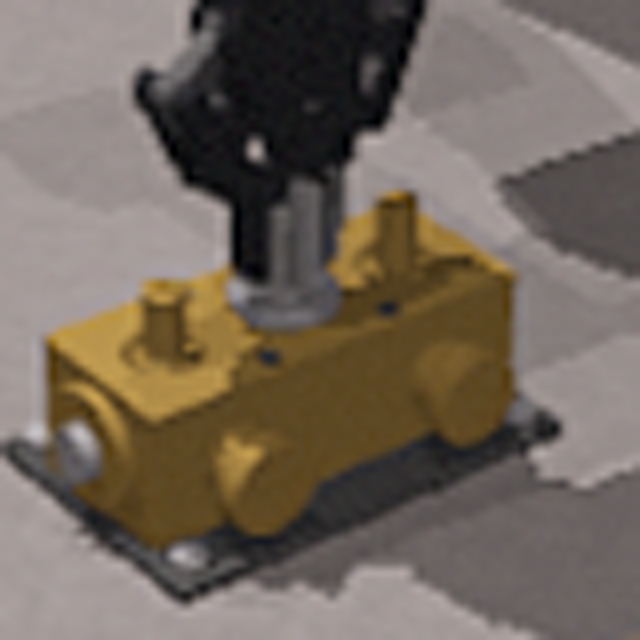

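View pics/w17c.png

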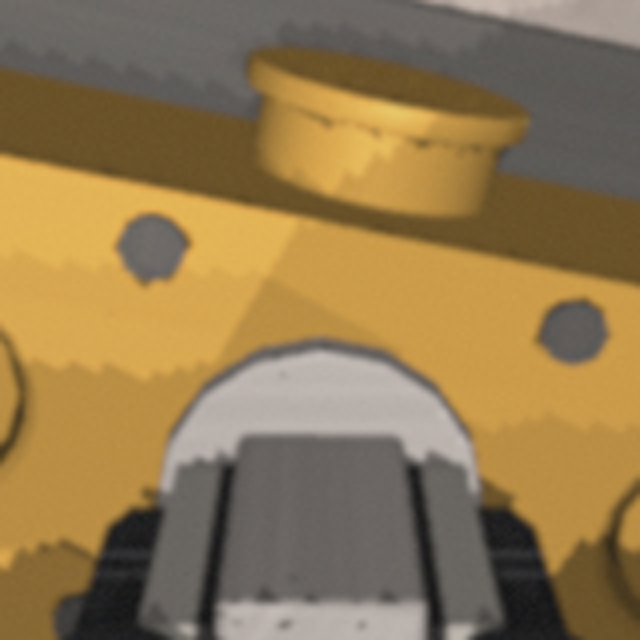

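The collar is almost flush and centred. I press gently on until the contact force jumps.

```bash
python3 -m inch '[[0,0,0.05,0,0,0,0],[0,0,0.1,0,0,0,0],[0,0,0.1,0,0,0,0],[0,0,0.1,0,0,0,0]]'
```

```text
clock: 20.63
position: [536.5, -24.5, 91.6]
ee_rot: [0.683, 0.184, -0.184, -0.683]
contact_force: [-1.9, 1.5, 8.2]
gripper_width: 19.3
```

```bash
python3 -m inch '[[0,0,0.05,0,0,0,0],[0,0,0.1,0,0,0,0],[0,0,0.1,0,0,0,0],[0,0,0.1,0,0,0,0]]'
```

```text
clock: 20.97
position: [536.5, -24.5, 91.5]
ee_rot: [0.683, 0.185, -0.184, -0.682]
contact_force: [-4.6, 1.8, 14.8]
gripper_width: 19.1
```

```bash
python3 -m inch '[[0,0,0,0,0,0,0],[0,0,0,0,0,0,0],[0,0,0,0,0,0,0],[0,0,0,0,0,0,0]]'; python3 - <<'E'
from bench import arm
from h import *
s=arm.read_state();print(info(s),s['joint_vel'].round(3))
save(arm.get_image('scene'),'s18',(230,160,310,240),8)
save(arm.get_image('top'),'t18',(200,150,290,240),6)
E
```

```text
clock: 21.3
position: [536.5, -24.6, 91.5]
ee_rot: [0.683, 0.185, -0.184, -0.682]
contact_force: [-6.0, 1.2, 14.3]
gripper_width: 19.0
('pos', array([536.5, -24.6,  91.5]), 'y', array([ 0.001, -0.   , -1.   ]), 'jawyaw', np.float64(120.19), 'w', 19.0, 'F', array([-6. ,  1.2, 14.3]), 't', 21.3) [ 0.001  0.    -0.001  0.    -0.     0.001]
```

View pics/s18.png

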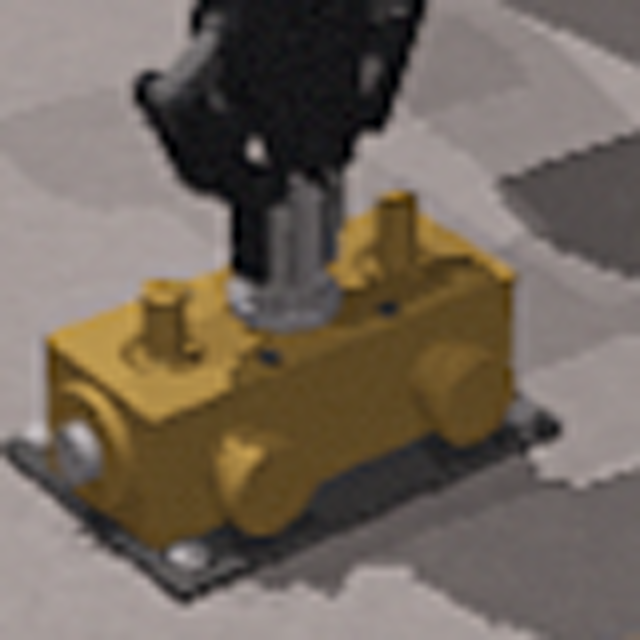

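The collar sits flush at (288,300), both knobs stand upright at (165,320) and (397,240), and the arm is steady and pressing. I hand the job in.

```bash
python3 - <<'E'
from bench import arm
print(arm.job_done())
E
```

```text
the job is handed in; nothing more can be done
None
```

I put one brass insert into each outer bore and released it. I then meshed the spindle in the middle bore, pushed it home and handed the job in at about 21 s, still gripping and pressing. No verdict was reported.

- **Inserts:** the last scene picture shows both knobs upright, standing out by about the same amount. The release heights (TCP about 80 mm) agree with the full 32 mm depth. I judged the seating from those two and did not measure the depth directly.
- **Spindle:** it passed the unmeshed height with no resistance, then met the spring. It stopped dead at TCP z = 91.5 mm, which agrees with the 91.5 mm expected when home, and the upward force jumped from about 8 N to about 14 N. The collar looks flush in the picture, the tool is vertical, and all joints are at rest.
- **Offset:** the TCP is about 1.3 mm from the bore centre I measured, inside the 4 mm limit. There is a side load of about 6 N that I left as it was.
- **Disagreement between cameras:** the top camera put the middle bore about 4 mm from where the wrist camera did. I used the wrist camera, corrected by 0.8 mm sideways from looking at the held knob, and the parts went in freely.
- **Other parts:** I saw no contact with any of them, but made no final check of their positions.

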